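# Clear the repair bench after stripping a power supply

### The arm

A 6-joint arm with a two-finger parallel gripper is mounted at the origin on the work surface. World frame = base frame: x ahead of the robot, y to its left, z up, the work surface at z = 0. Lengths are in mm, angles in rad, forces in N, time in s.
With the tool pointing down it reaches from about 350 to 875 mm from the base axis. Payload 4.2 kg.
Tool frame: the origin (TCP) lies at the very end of the fingers, on their centre line; the grasp point (between the pads) lies 19 mm behind it; z points along the fingers, y is the line along which they close (so a half turn about z gives the same grasp; the last joint's range is limited). The gripper opens to 85 mm and grips with 20 to 120 N. Pads are 22 mm wide; open, the fingers measure 114 mm over their backs; the gripper's body (76 mm by 85 mm) begins 54 mm behind the grasp point. The pads swing forward as they close: fully open they stand 13 mm farther back than shut.
Start: joints at [-1.063, 0.385, 0.008, 0, -1.194, -0.259], TCP at [153.918, -605.73, 231.312] pointing down, gripper open.
Joint ranges: [-3.14, 3.14], [-1.21, 2.06], [-1.07, 1.41], [-3.16, 2.05], [-2.99, -0.16], [-3.1, 3.1]. Speed limits (rad/s): [2.79, 2.79, 3.14, 3.14, 3.14, 3.14].

### API

Orientations are given as a unit quaternion [x, y, z, w].
In Python, from bench import monitor, get_image, camera_info, job_done gives the robot as it stands.
- The arm moves only by the tool send_rows, never from a script. Its argument "series" is a list of rows, each a list of 3 entries, a list of its own where there are three numbers: the shift along the tool's x, y, z in mm, then the turn, a rotation vector about the tool's x, y, z in rad, then the finger opening in mm, from 0 to 85.4. A call has 1 to 8 rows; each row shifts and turns the commanded pose from where the row before left it, along the tool's axes as they then stand; what a row does not reach is not made up. A row lasts 1/10 s, in which the tool goes at most 50 mm and 8.59 degrees, less where a joint would pass 70% of its speed; a pose out of reach is approached as far as the arm can. A call with a gripper value outside its range is refused whole. The fingers move at their own pace and stop on an object; the grip force is fixed at half the most. Time passes only in rows, so rows that do not move let the fingers close. It gives the time, the measured TCP pose, the force, the opening and the grip force at its end, in the units of the state.
- monitor.read_state(): the state, without advancing time (a new reading comes with each control period).
- get_image(name): name is "side" or "top" or "wrist"; returns the picture (384x512x3 uint8, red, green, blue); there is no depth.
- camera_info(name): a dict with "intrinsics" (3x3 intrinsics, pixels), "dist_coeffs" ([k1, k2, p1, p2, k3] as OpenCV has them; the pictures are not rectified), "R" (3x3) and "t" (3): a world point X has camera coordinates R X + t. Camera axes: x right, y down, z forward; pixel columns grow to the right and rows downward; lengths in mm; the calibration is good to about 2 mm. A picture is of the moment at which its call begins: read the wrist's pose just before it. camera_info takes no time and is no camera call; for the wrist camera it gives the pose at the moment of the call.
- job_done(): hands the job in; it is judged then, once.
The state is a dict: "clock": time; "joints": joint angles; "joint_vel": joint speeds; "joint_efforts": joint torques, N m; "position": TCP position; "ee_rot": TCP orientation; "contact_force": force on the tool from outside, world axes, zero at the start; "wrist_torque": the same for the moment, N m; "gripper_width": finger opening in mm; "grasp_force": force on a finger pad.
Only numpy, scipy, OpenCV 4.12 (cv2) and the standard library are available. Lean on these libraries where they do the work, as an engineer would, in place of code of your own. Each camera call takes 0.05 s, during which the arm holds its last target. There are 200 camera calls.

### The job

Clear the repair bench: tip the pulled capacitors out of the tote into the scrap bin without touching them with the fingers (they may be charged) and set the empty tote back upright in the middle of its rubber mat; slide every copper ring core fully down onto the spindle; and slide both scrapers blade-first, fully home, into the rack slots that match their blade widths. Leave the screwdriver and the solder spool where they are, and check everything at the end, because things may get knocked.

Things in the scene. Friction and masses are not known exactly. Their poses are not given: they have to be found in the camera images.
- bin: fixed open-topped grey plastic scrap bin, outside 190 (x) x 210 (y) x 100 mm high, walls 5 mm; origin at the centre of its underside
- mat: fixed black rubber mat, 180 (x) x 130 (y) x 3 mm thick, under the tote at the start; origin at the centre of its underside
- tote: grey metal parts tote with a carrying bar, 0.30 kg, on the mat; origin at the centre of its underside, z up. Floor 110 (x) x 80 (y) x 3 mm; at both x ends it rises in a 35-degree lip 14 mm long and 11 mm high: tip it about its y, either way, by well over 35 degrees (55 empties it) and parts roll out. Walls 40 mm high at y = +-38 mm; whole 138 x 80 x 107 mm high
- tote_grip (a point): middle of the tote's wooden carrying bar, 100 mm above the tote's underside and above its centre; the bar is 14 x 14 mm in section and runs along the tote's y (72 mm free between the end plates); same axes as the tote
- cap1: pulled capacitor, a black can 34 mm in diameter and 60 mm long, 0.05 kg, lying in the tote with its length (y) along the tote's y, free to roll along the tote's x; origin at its middle. One of two or three alike; None when absent. Not to be touched with the fingers.
- cap2: pulled capacitor, a black can 34 mm in diameter and 60 mm long, 0.05 kg, lying in the tote with its length (y) along the tote's y, free to roll along the tote's x; origin at its middle. One of two or three alike; None when absent. Not to be touched with the fingers.
- cap3: pulled capacitor, a black can 34 mm in diameter and 60 mm long, 0.05 kg, lying in the tote with its length (y) along the tote's y, free to roll along the tote's x; origin at its middle. One of two or three alike; None when absent. Not to be touched with the fingers.
- spindle: fixed spindle stand: black base disc 72 mm in diameter and 8 mm thick with an upright steel post 24 mm in diameter, its top 12 mm tapered to 12 mm diameter, top at 77 mm above the bench; origin at the centre of its underside; the first core rests on the base at 8 mm, others on top of it every 15 mm
- spindle_top (a point): centre of the spindle post's top, 77 mm above the bench
- core1: bare copper-wound ring (toroid core), 60 mm outside, 34 mm hole, 15 mm high, 0.10 kg, starting flat on the bench; origin at the centre of its underside, z along its axis. One of two to four alike; None all through when absent (also None while the fingers hold it).
- core2: bare copper-wound ring (toroid core), 60 mm outside, 34 mm hole, 15 mm high, 0.10 kg, starting flat on the bench; origin at the centre of its underside, z along its axis. One of two to four alike; None all through when absent (also None while the fingers hold it).
- core3: bare copper-wound ring (toroid core), 60 mm outside, 34 mm hole, 15 mm high, 0.10 kg, starting flat on the bench; origin at the centre of its underside, z along its axis. One of two to four alike; None all through when absent (also None while the fingers hold it).
- core4: bare copper-wound ring (toroid core), 60 mm outside, 34 mm hole, 15 mm high, 0.10 kg, starting flat on the bench; origin at the centre of its underside, z along its axis. One of two to four alike; None all through when absent (also None while the fingers hold it).
- scraper_wide: wide scraper lying flat: wooden handle 100 long x 24 wide x 18 mm high, flat steel blade 80 long x 52 wide x 3 mm thick, its underside flush with the handle's; 0.15 kg. Origin where blade meets handle, on the underside; x points along the blade (tip at +80 mm, handle end at -100 mm), z up. Balances about 35 mm behind the origin.
- scraper_narrow: narrow scraper lying flat: wooden handle 100 long x 24 wide x 18 mm high, flat steel blade 80 long x 34 wide x 3 mm thick, its underside flush with the handle's; 0.15 kg. Origin where blade meets handle, on the underside; x points along the blade (tip at +80 mm, handle end at -100 mm), z up. Balances about 35 mm behind the origin.
- rack: fixed low wooden scraper rack, 90 deep (x) x 160 wide (y) x 52 mm high, with two slots side by side, 84 mm apart, both open towards its -x side (roughly facing the robot); origin at the centre of its underside, x points into the slots
- slot_wide (a point): mid mouth of the rack's wide slot, on its floor 40 mm above the bench; x points in, z up. 58 mm wide, 8 high, 78 deep to a back stop; side walls flare a little at the mouth; metal lips reach 12 mm in over each side from 12 mm inside the mouth (open middle): enter level, endwise. Home: scraper's origin at x = -2 mm; its handle stays outside and sags up to 4 degrees when let go.
- slot_narrow (a point): mid mouth of the rack's narrow slot, on its floor 40 mm above the bench; x points in, z up. 40 mm wide, 8 high, 78 deep to a back stop; side walls flare a little at the mouth; metal lips reach 8 mm in over each side from 12 mm inside the mouth (open middle): enter level, endwise. Home: scraper's origin at x = -2 mm; its handle stays outside and sags up to 4 degrees when let go.
- screwdriver: bystander: screwdriver with a blue handle, lying on the left of the bench; origin on its underside
- spool: bystander: white solder spool standing on the bench, 52 mm diameter, 44 mm high; origin at the centre of its underside

How it is judged (in metres and radians):
At the end, for the whole second after the job is handed in: Capacitors in the bin; tote upright within 45 mm of the mat's centre; every core level around the spindle, underside below 60 mm; each scraper in the slot of its width, origin within 12 mm of the mouth, 8 mm sideways, 10 degrees; all at rest (horizontal distance between each of core1, core2, core3, core4 and spindle_top below 0.008 m and z of each of core1, core2, core3, core4 in the frame of spindle below 0.06 m and angle between the z axis of each of core1, core2, core3, core4 and the z axis of spindle, either way round below 0.15 rad and linear speed of each of core1, core2, core3, core4, scraper_wide, scraper_narrow, tote below 0.03 m/s and x of cap1 in the frame of bin between -0.092 and 0.092 m and y of cap1 in the frame of bin between -0.102 and 0.102 m and z of each of cap1, cap2, cap3 in the frame of bin below 0.085 m and linear speed of each of cap1, cap2, cap3 below 0.05 m/s and x of cap2 in the frame of bin between -0.092 and 0.092 m and y of cap2 in the frame of bin between -0.102 and 0.102 m and x of cap3 in the frame of bin between -0.092 and 0.092 m and y of cap3 in the frame of bin between -0.102 and 0.102 m and x of scraper_wide in the frame of slot_wide between -0.012 and 0.012 m and y of scraper_wide in the frame of slot_wide between -0.008 and 0.008 m and z of scraper_wide in the frame of slot_wide between -0.006 and 0.01 m and angle between the x axis of each of scraper_wide, scraper_narrow and the x axis of rack, either way round below 0.17 rad and angle between each of scraper_wide, scraper_narrow's own z axis and vertical below 0.17 rad and x of scraper_narrow in the frame of slot_narrow between -0.012 and 0.012 m and y of scraper_narrow in the frame of slot_narrow between -0.008 and 0.008 m and z of scraper_narrow in the frame of slot_narrow between -0.006 and 0.01 m and horizontal distance between tote and mat below 0.045 m and angle between tote's own z axis and vertical below 0.08 rad and height (world z) of tote below 0.012 m); the robot touches nothing.
It fails at once if a capacitor is touched with the fingers (contact force between the fingers and cap1 above 1 N or contact force between the fingers and cap2 above 1 N or contact force between the fingers and cap3 above 1 N).
It fails at once if the screwdriver or spool is moved over 40 mm (distance of any of screwdriver, spool from where it was at the start of the episode above 0.04 m).
Of core1, core2, core3, core4 only 2 to 4 are there at a start; the rules pass over those that are not, and their reading is None.
Of cap1, cap2, cap3 only 2 to 3 are there at a start; the rules pass over those that are not, and their reading is None.
At some moment in a run one of core1, core2, core3, core4, scraper_wide, scraper_narrow may be knocked a few centimetres aside while the robot is not near it.
It also fails if it takes over 208 s, if anything falls off the work surface, if the arm or the gripper's body presses on something with over 40 N, if the wrist force passes 120 N, or if a joint passes its speed limit or range.

## Working session

There is one attempt and no reset: what is moved stays moved. The work goes in short steps, Python scripts to look and compute and a tool call to move; the robot and the scene stay as the last step left them, time stands still between calls to the robot, and variables do not carry over. Pictures are saved under pics/ and viewed, at most 14 in all, crops included, and the job is handed in when it is done.

Besides the shell and the picture viewer there is one more tool, called after "Emit:" by a JSON object that holds its "fn" and its "kwargs". send_rows: Moves the arm, as the interface text tells. Its arguments: {"type":"object","properties":{"series":{"type":"array"}},"required":["series"]}

```bash
ls; mkdir -p pics
python3 - <<'E'
from bench import monitor,get_image,camera_info
import cv2,numpy as np
print(monitor.read_state())
for n in("side","top"):
    im=get_image(n); cv2.imwrite(f"pics/{n}0.png",im[:,:,::-1]); c=camera_info(n)
    print(n,{k:np.round(v,3).tolist() for k,v in c.items()})
E
```

```text
pics
{'clock': 0.0, 'joints': array([-1.06337695e+00,  3.85551217e-01,  6.61371626e-03, -5.13153378e-04,
       -1.19401594e+00, -2.58569791e-01]), 'joint_vel': array([ 1.37967253e-04, -1.05219758e-03,  1.30425241e-03, -1.33937057e-04,
        9.66310124e-05,  2.65722666e-04]), 'joint_efforts': array([ 5.40593737e-04, -3.92287552e+01,  1.88405192e+01,  4.18646783e+00,
       -4.64760902e-03,  4.82206648e-07]), 'position': array([ 153.78454728, -605.16912665,  230.21798126]), 'ee_rot': array([-1.24009990e-01,  9.92280355e-01,  1.08953135e-03, -1.81856234e-04]), 'contact_force': array([-0.10152282, -0.60561325,  0.28945488]), 'wrist_torque': array([-0.00242025,  0.01098461,  0.01330189]), 'grasp_force': 0.0, 'gripper_width': 85.31943475721694}
side {'intrinsics': [[366.071, 0.0, 257.796], [0.0, 366.071, 194.191], [0.0, 0.0, 1.0]], 'dist_coeffs': [-0.078, 0.0, 0.0, 0.0, 0.0], 'R': [[-0.997, -0.083, 0.006], [-0.053, 0.574, -0.817], [0.064, -0.815, -0.576]], 't': [541.131, 67.738, 1167.151]}
top {'intrinsics': [[369.824, 0.0, 257.505], [0.0, 369.824, 190.152], [0.0, 0.0, 1.0]], 'dist_coeffs': [-0.035, 0.0, 0.0, 0.0, 0.0], 'R': [[-0.017, -0.999, -0.034], [-0.994, 0.021, -0.106], [0.107, 0.032, -0.994]], 't': [73.534, 544.696, 1053.225]}
```

View pics/top0.png

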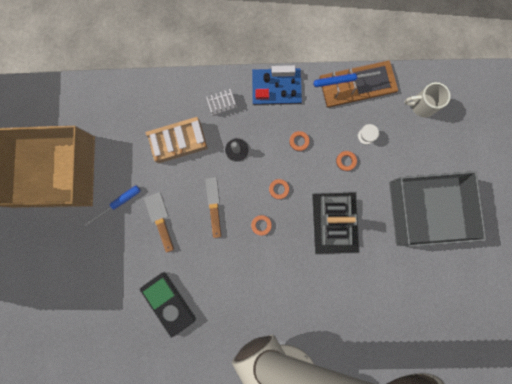

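View pics/side0.png

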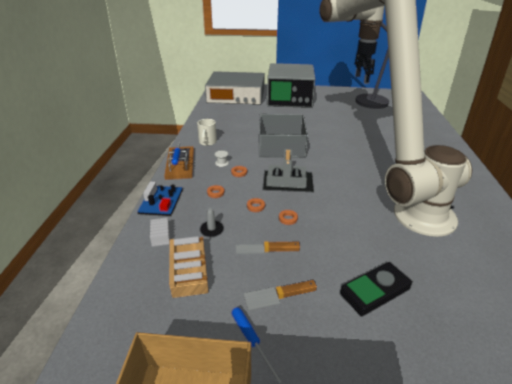

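The top view shows four orange cores at (300,141), (347,161), (279,189) and (262,225). The spindle is at (237,150), the rack at (176,139), the wide scraper at (160,220) and the narrow one at (213,208). The tote is at (336,222) with its bar horizontal, the bin at (441,208), the spool at (369,134) and the screwdriver at (125,197). The side view agrees.

```bash
cat > h.py <<'E'
from bench import monitor,get_image,camera_info
import cv2,numpy as np
from scipy.spatial.transform import Rotation as Ro
def cast(c,px,z):
    K=np.array(c["intrinsics"]);d=np.array(c["dist_coeffs"]);R=np.array(c["R"]);t=np.array(c["t"])
    u=cv2.undistortPoints(np.array(px,float).reshape(-1,1,2),K,d).reshape(-1,2)
    r=np.c_[u,np.ones(len(u))]@R; o=-R.T@t
    return o+r*((z-o[2])/r[:,2])[:,None]
def proj(c,X):
    R=np.array(c["R"]);rv=cv2.Rodrigues(R)[0]
    return cv2.projectPoints(np.array(X,float).reshape(-1,1,3),rv,np.array(c["t"],float),np.array(c["intrinsics"]),np.array(c["dist_coeffs"]))[0].reshape(-1,2)
def hsv(im): return cv2.cvtColor(im,cv2.COLOR_RGB2HSV)
def orange(im): return cv2.inRange(hsv(im),(3,110,60),(18,255,255))
def blobs(m,amin):
    return [k for k in cv2.findContours(m,cv2.RETR_EXTERNAL,cv2.CHAIN_APPROX_NONE)[0] if cv2.contourArea(k)>amin]
def state():
    s=monitor.read_state();R=Ro.from_quat(s["ee_rot"]);M=R.as_matrix()
    return s,M
def rel(x,y,z,yaw=None):
    """tool-frame moves from the present pose to tool-down pose; yaw = world angle of tool y (mod pi)"""
    s,M=state();a=np.arctan2(M[1,1],M[0,1]);p=s["position"]
    dy=0
    if yaw is not None:
        dy=(a-yaw+np.pi/2)%np.pi-np.pi/2   # turn about tool z (down)
    an=a-dy
    ty=np.array([np.cos(an),np.sin(an)]);tx=np.array([-np.sin(an)*1,np.cos(an)])
    tx=-np.array([ty[1],-ty[0]])  # x = y cross z, z down
    d=np.array([x,y])-p[:2]
    print("pos",p.round(1),"a",round(a,3),"j6",round(s["joints"][5],2),"tilt",M[:,2].round(3),"w",round(s["gripper_width"],1),"| turn",round(dy,3),"shift",(d@tx).round(1),(d@ty).round(1),round(p[2]-z,1))
E
python3 - <<'E'
from h import *
s,M=state();print(M.round(3))
im=get_image("top");c=camera_info("top")
H=hsv(im);m=orange(im)
for k in blobs(m,40):
    q=cv2.moments(k);u=(q['m10']/q['m00'],q['m01']/q['m00']);r=cv2.minAreaRect(k)
    print("px",np.round(u,1),"A",cv2.contourArea(k),"rect",np.round(r[1],1),round(r[2]),"z8",cast(c,u,8)[0].round(1)[:2],H[int(u[1]),int(u[0])])
cv2.imwrite("pics/a.png",cv2.resize(im[90:260,80:280],None,fx=4,fy=3.5,interpolation=cv2.INTER_CUBIC)[:595,:,::-1])
E
```

```text
[[-0.969 -0.246 -0.001]
 [-0.246  0.969  0.002]
 [ 0.     0.002 -1.   ]]
px [164.  234.6] A 198.0 rect [32.4  8.5] 69 z8 [420.8 345.3] [ 13 128 141]
px [340.  219.1] A 82.5 rect [ 5.5 24.1] 86 z8 [ 457.4 -178. ] [ 16 117 207]
px [261.  224.9] A 268.5 rect [18. 18.] 90 z8 [444.8  55.1] [ 30   2 127]
px [214.7 219.7] A 198.0 rect [32.4  8.1] 85 z8 [462.5 192.8] [ 14 127 147]
px [278.7 188.8] A 267.5 rect [18. 19.] 90 z8 [5.512e+02 3.000e-01] [160   6 120]
px [346.3 160.6] A 277.0 rect [19. 19.] 90 z8 [ 632. -204.] [135   4 133]
px [299.1 140.7] A 263.5 rect [18. 18.] 90 z8 [696.  -64.6] [  0   0 128]
px [ 36.  168.7] A 5202.0 rect [78.4 82.4] 89 z8 [630.2 752.5] [ 18 124 130]
px [356.7  88.7] A 922.5 rect [32.  72.9] 78 z8 [ 855.1 -246.2] [  7  53 102]
```

View pics/a.png

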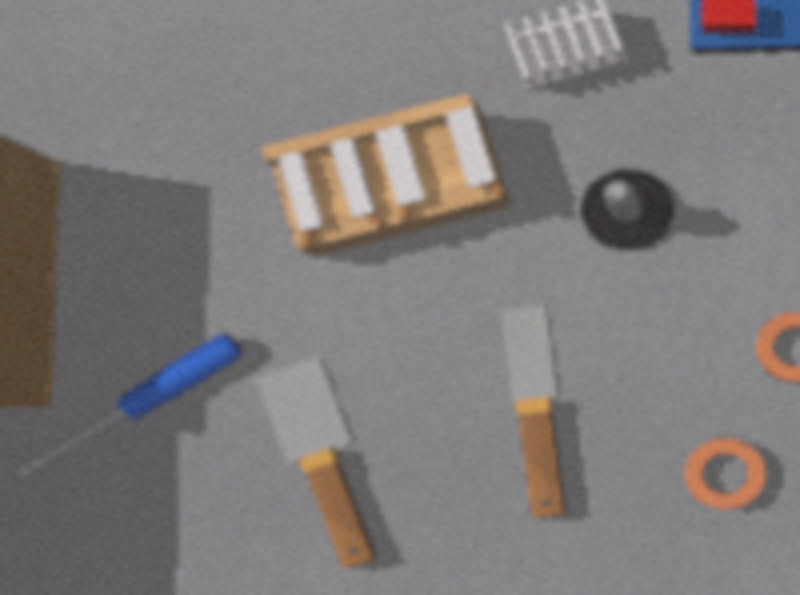

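The crop shows the rack tilted by about 15°. The right-hand slot (-y) has the larger gap between its lips, so that is the wide one and the left is narrow.

Run:
```python
from h import *
c=camera_info("top")
print("bin rim",cast(c,[(403,177),(474,173),(482,238),(405,246)],100).round(0)[:,:2].tolist())
print("bar",cast(c,[(340,219.1),(327,220),(356,220)],107).round(1).tolist())
print("mat",cast(c,[(313,193),(357,193),(358,253),(314,254)],3).round(0).tolist())
print("spindle top",cast(c,[(80+625/4,90+192/3.5)],77).round(1),"base",cast(c,[(80+628/4,90+209/3.5)],8).round(1))
q=[(80+x/4,90+y/3.5) for x,y in[(265,152),(470,96),(508,190),(308,240)]]
print("rack top",cast(c,q,52).round(1).tolist())
s,M=state(); cw=camera_info("wrist"); R=np.array(cw["R"]);o=-R.T@cw["t"]
print("wrist cam in tool",(M.T@(o-s["position"])).round(1),(R@M).round(3),np.array(cw["intrinsics"]).round(1).tolist())
rel(440,-165,350,np.pi)
```

```text
bin rim [[566.0, -337.0], [573.0, -532.0], [397.0, -540.0], [380.0, -332.0]]
bar [[455.0, -159.5, 107.0], [453.3, -124.6, 107.0], [451.8, -202.1, 107.0]]
mat [[537.0, -102.0, 3.0], [534.0, -233.0, 3.0], [357.0, -228.0, 3.0], [357.0, -99.0, 3.0]]
spindle top [[671.9 119.8  77. ]] base [[673.  123.8   8. ]]
rack top [[719.5, 389.0, 52.0], [763.5, 236.0, 52.0], [681.7, 207.9, 52.0], [643.0, 355.6, 52.0]]
wrist cam in tool [  78.7    1.  -142.7] [[-0.001  1.     0.   ]
 [-0.951 -0.001 -0.309]
 [-0.309 -0.001  0.951]] [[344.3, 0.0, 260.4], [0.0, 344.3, 189.2], [0.0, 0.0, 1.0]]
pos [ 153.8 -605.3  230.5] a 1.82 j6 -0.26 tilt [-0.     0.002 -1.   ] w 85.5 | turn -1.322 shift -440.3 -286.2 -119.5
```

Emit:
{"fn": "send_rows", "kwargs": {"series": [[[0, 0, 0], [0, 0, -0.147], 85], [[0, 0, 0], [0, 0, -0.147], 85], [[0, 0, 0], [0, 0, -0.147], 85], [[0, 0, 0], [0, 0, -0.147], 85], [[0, 0, 0], [0, 0, -0.147], 85], [[0, 0, 0], [0, 0, -0.147], 85], [[0, 0, 0], [0, 0, -0.147], 85], [[0, 0, 0], [0, 0, -0.147], 85]]}}

```text
clock: 0.95
position: [153.9, -605.5, 230.8]
ee_rot: [-0.656, 0.755, 0.0, 0.0]
contact_force: [-0.9, 0.6, -0.1]
gripper_width: 85.1
grasp_force: 0.0
```

Emit:
{"fn": "send_rows", "kwargs": {"series": [[[0, 0, 0], [0, 0, -0.146], 85], [[-40, -28, -2], [0, 0, 0], 85], [[-40, -28, -2], [0, 0, 0], 85], [[-40, -28, -2], [0, 0, 0], 85], [[-40, -28, -2], [0, 0, 0], 85], [[-40, -28, -2], [0, 0, 0], 85], [[-40, -28, -2], [0, 0, 0], 85], [[-40, -28, -2], [0, 0, 0], 85]]}}

```text
clock: 1.75
position: [350.5, -323.9, 245.4]
ee_rot: [-0.707, 0.707, -0.0, 0.0]
contact_force: [0.9, -0.1, 0.7]
gripper_width: 85.1
grasp_force: 0.0
```

Emit:
{"fn": "send_rows", "kwargs": {"series": [[[-40, -27, -2], [0, 0, 0], 85], [[-40, -27, -2], [0, 0, 0], 85], [[-40, -27, -2], [0, 0, 0], 85], [[-40, -23, -2], [0, 0, 0], 85], [[0, 0, 0], [0, 0, 0], 85]]}}

```text
clock: 2.25
position: [456.3, -162.1, 253.4]
ee_rot: [0.709, -0.705, 0.0, -0.001]
contact_force: [-0.8, -0.9, -0.0]
gripper_width: 85.0
grasp_force: 0.0
```

Run:
```python
from h import *
rel(455,-163,250,np.pi)
c=camera_info("wrist");im=get_image("wrist");cv2.imwrite("pics/w1.png",im[:,:,::-1])
for k in blobs(cv2.inRange(hsv(im),(8,70,60),(25,255,255)),100):
    r=cv2.minAreaRect(k);b=cv2.boxPoints(r)
    print(np.round(r[0]),np.round(r[1]),"z107",cast(c,[r[0]],107).round(1).tolist(),cast(c,b,107).round(0)[:,:2].tolist())
```

```text
pos [ 456.3 -162.1  253.4] a -3.135 j6 0.01 tilt [ 0.001  0.    -1.   ] w 85.0 | turn 0.006 shift 0.9 1.3 3.4
[269. 310.] [44. 44.] z107 [[447.5, -20.1, 107.0]] [[469.0, -45.0], [426.0, -45.0], [425.0, 6.0], [470.0, 6.0]]
[185. 274.] [45. 48.] z107 [[528.5, -61.0, 107.0]] [[549.0, -85.0], [505.0, -85.0], [507.0, -36.0], [553.0, -36.0]]
[ 64. 227.] [52. 49.] z107 [[635.2, -109.3, 107.0]] [[667.0, -110.0], [630.0, -144.0], [603.0, -109.0], [641.0, -73.0]]
[264. 172.] [85. 18.] z107 [[453.7, -161.5, 107.0]] [[462.0, -198.0], [447.0, -198.0], [445.0, -122.0], [462.0, -122.0]]
[100. 111.] [61. 55.] z107 [[588.0, -212.9, 107.0]] [[619.0, -219.0], [580.0, -244.0], [556.0, -207.0], [596.0, -179.0]]
```

View pics/w1.png

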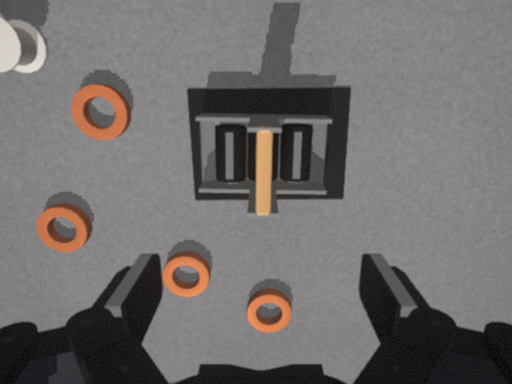

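The wrist view shows the tote bar at (264,172), with three black cans below it. The four cores and the spool are nearby and clear of it.

Emit:
{"fn": "send_rows", "kwargs": {"series": [[[0, 2.6, 28], [0, 0, 0], 85], [[0, 0, 40], [0, 0, 0], 85], [[0, 0, 40], [0, 0, 0], 85], [[0, 0, 30], [0, 0, 0], 85], [[0, 0, 20], [0, 0, 0], 85], [[0, 0, 10], [0, 0, 0], 85], [[0, 0, 0], [0, 0, 0], 85], [[0, 0, 0], [0, 0, 0], 0]]}}

```text
clock: 3.1
position: [451.8, -166.3, 86.1]
ee_rot: [-0.707, 0.707, -0.001, 0.0]
contact_force: [0.6, -0.9, 0.4]
gripper_width: 72.9
grasp_force: 0.0
```

Emit:
{"fn": "send_rows", "kwargs": {"series": [[[0, 0, 0], [0, 0, 0], 0], [[0, 0, 0], [0, 0, 0], 0], [[0, 0, 0], [0, 0, 0], 0], [[0, 0, 0], [0, 0, 0], 0], [[0, 0, 0], [0, 0, 0], 0], [[0, 0, 0], [0, 0, 0], 0], [[0, 0, 0], [0, 0, 0], 0]]}}

```text
clock: 3.8
position: [452.7, -165.8, 85.9]
ee_rot: [0.707, -0.707, 0.001, -0.001]
contact_force: [2.2, 0.9, 1.7]
gripper_width: 12.9
grasp_force: 62.1
```

Run:
```python
from h import *
import math
c=dict(K=0)
rel(453.7,-161.5,85,np.pi);print(state()[0]["joints"].round(3))
```

```text
pos [ 452.7 -165.8   85.9] a -3.141 j6 0.01 tilt [ 0.003 -0.    -1.   ] w 12.9 | turn 0.001 shift -4.3 -1.0 0.9
[-0.013  0.311 -0.531  0.001 -0.726  0.013]
```

Emit:
{"fn": "send_rows", "kwargs": {"series": [[[0, 0, -10], [0, 0, 0], 0], [[0, 0, -20], [0, 0, 0], 0], [[0, 0, -25], [0, 0, 0], 0], [[0, 0, -25], [0, 0, 0.0], 0], [[0, 0, -25], [0, 0, 0.0], 0], [[0, 0, -25], [0, 0, 0], 0], [[0, 0, -15], [0, 0, 0], 0], [[0, 0, 0], [0, 0, 0], 0]]}}

```text
clock: 4.6
position: [450.7, -165.6, 231.5]
ee_rot: [-0.707, 0.707, -0.0, 0.0]
contact_force: [0.6, 0.9, -4.6]
gripper_width: 12.9
grasp_force: 61.3
```

Emit:
{"fn": "send_rows", "kwargs": {"series": [[[0, 0, 0], [0, 0, 0.07], 0], [[0, 0, 0], [0, 0, 0.07], 0], [[0, 0, 0], [0, 0, 0.07], 0], [[0, 0, 0], [0, 0, 0.07], 0], [[0, 0, 0], [0, 0, 0.07], 0], [[0, 0, 0], [0, 0, 0.07], 0], [[0, 0, 0], [0, 0, 0.067], 0], [[0, 0, 0], [0, 0, 0], 0]]}}

```text
clock: 5.4
position: [449.3, -165.3, 228.1]
ee_rot: [-0.516, 0.857, 0.002, -0.002]
contact_force: [-0.2, 0.6, -3.8]
gripper_width: 12.6
grasp_force: 61.3
```

Emit:
{"fn": "send_rows", "kwargs": {"series": [[[12, -8.5, 0], [0, 0, 0], 0], [[25, -17.5, 0], [0, 0, 0], 0], [[25, -17.5, 0], [0, 0, 0], 0], [[25, -17.5, 0], [0, 0, 0], 0], [[25, -17.5, 0], [0, 0, 0], 0], [[25, -17.5, 0], [0, 0, 0], 0], [[25, -17.5, 0], [0, 0, 0], 0], [[25, -17.5, 0], [0, 0, 0], 0]]}}

```text
clock: 6.2
position: [478.5, -392.8, 228.3]
ee_rot: [-0.516, 0.856, 0.002, -0.001]
contact_force: [0.2, 0.9, -4.3]
gripper_width: 12.8
grasp_force: 61.3
```

Emit:
{"fn": "send_rows", "kwargs": {"series": [[[20, -15, 0], [0, 0, 0], 0], [[13, -9, 0], [0, 0, 0], 0], [[6, -4, 0], [0, 0, 0], 0], [[0, 0, 0], [0, 0, 0], 0], [[0, 0, 0], [0, 0, 0], 0]]}}

```text
clock: 6.7
position: [485.6, -438.9, 229.5]
ee_rot: [-0.516, 0.857, 0.001, -0.0]
contact_force: [0.8, 0.5, -4.6]
gripper_width: 13.1
grasp_force: 61.3
```

Run:
```python
from h import *
rel(488,-440,225,np.pi-0.487);print(state()[0]["joints"].round(3))
c=camera_info("top");im=get_image("top");cv2.imwrite("pics/t2.png",cv2.resize(im[100:300,260:512],None,fx=2.4,fy=2.4)[:,:,::-1])
print("mat",cast(c,[(313,193),(357,193),(358,253),(314,254)],3).mean(0))
```

```text
pos [ 485.6 -438.9  229.5] a 2.655 j6 0.0 tilt [-0.002  0.002 -1.   ] w 13.1 | turn 0.001 shift -0.2 -2.6 4.5
[-4.890e-01  4.380e-01  8.700e-02 -1.000e-03 -1.222e+00  2.000e-03]
mat [ 446.26235627 -165.31709003    3.        ]
```

View pics/t2.png

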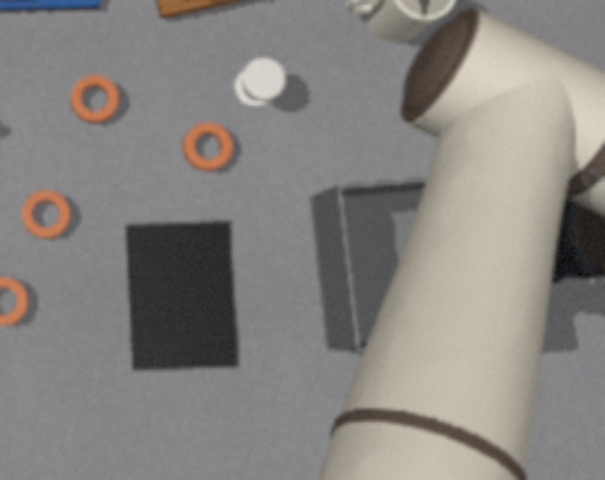

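The bare mat is visible and the tote is held over the bin. The arm hides most of the bin.

Emit:
{"fn": "send_rows", "kwargs": {"series": [[[0, 0, 0], [-0.05, 0, 0], 0], [[0, 0, 0], [-0.08, 0, 0], 0], [[0, 0, 0], [-0.08, 0, 0], 0], [[0, 0, 0], [-0.08, 0, 0], 0], [[0, 0, 0], [-0.08, 0, 0], 0], [[0, 0, 0], [-0.08, 0, 0], 0], [[0, 0, 0], [-0.08, 0, 0], 0], [[0, 0, 0], [-0.08, 0, 0], 0]]}}

```text
clock: 7.55
position: [487.3, -439.3, 230.8]
ee_rot: [-0.493, 0.817, 0.257, -0.155]
contact_force: [-0.3, -0.3, -4.5]
gripper_width: 12.8
grasp_force: 61.4
```

Emit:
{"fn": "send_rows", "kwargs": {"series": [[[0, 0, 0], [-0.08, 0, 0], 0], [[0, 0, 0], [-0.08, 0, 0], 0], [[0, 0, 0], [-0.08, 0, 0], 0], [[0, 0, 0], [-0.08, 0, 0], 0], [[0, 0, 0], [-0.08, 0, 0], 0], [[0, 0, 0], [-0.08, 0, 0], 0], [[0, 0, 0], [-0.03, 0, 0], 0], [[0, 0, 0], [0, 0, 0], 0]]}}

```text
clock: 8.35
position: [486.8, -439.4, 228.5]
ee_rot: [-0.437, 0.726, 0.455, -0.274]
contact_force: [-0.2, -0.7, -1.8]
gripper_width: 12.7
grasp_force: 61.7
```

Run:
```python
from h import *
s,M=state();print(s["position"],M.round(3).tolist(),s["joints"].round(2),s["contact_force"],s["gripper_width"])
a=get_image("side")[90:240,220:420];b=get_image("wrist")
cv2.imwrite("pics/m3.png",np.hstack([cv2.resize(a,(400,300)),cv2.resize(b,(400,300))])[:,:,::-1])
```

```text
[ 486.79297085 -439.42115723  228.50768235] [[-0.467, -0.385, -0.796], [-0.884, 0.203, 0.421], [-0.0, 0.9, -0.436]] [-0.49  1.05  0.85  0.   -2.49  0.  ] [-0.23849779 -0.70624752 -1.83130881] 12.729087222407125
```

View pics/m3.png

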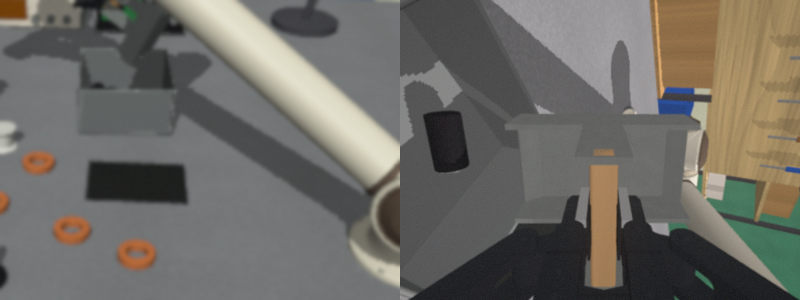

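The side view shows the tote tipped into the bin. The wrist view shows one can in the bin at (445,140) and nothing visible in the tote. I'll level the tote and check for emptiness.

Emit:
{"fn": "send_rows", "kwargs": {"series": [[[0, 0, 0], [0, 0, 0], 0], [[0, 0, 0], [0, 0, 0], 0], [[0, 0, 0], [0.06, 0, 0], 0], [[0, 0, 0], [0.1, 0, 0], 0], [[0, 0, 0], [0.1, 0, 0], 0], [[0, 0, 0], [0.1, 0, 0], 0], [[0, 0, 0], [0.1, 0, 0], 0], [[0, 0, 0], [0.1, 0, 0], 0]]}}

```text
clock: 9.25
position: [485.8, -439.9, 231.7]
ee_rot: [-0.496, 0.824, 0.234, -0.141]
contact_force: [-0.3, 0.1, -2.9]
gripper_width: 13.1
grasp_force: 61.6
```

Emit:
{"fn": "send_rows", "kwargs": {"series": [[[0, 0, 0], [0.1, 0, 0], 0], [[0, 0, 0], [0.1, 0, 0], 0], [[0, 0, 0], [0.1, 0, 0], 0], [[0, 0, 0], [0.1, 0, 0], 0], [[0, 0, 0], [0.1, 0, 0], 0], [[0, 0, 0], [0.08, 0, 0], 0], [[0, 0, 0], [0.08, 0, 0], 0], [[0, 0, 0], [0, 0, 0], 0]]}}

```text
clock: 10.05
position: [483.1, -438.5, 232.0]
ee_rot: [-0.515, 0.856, -0.042, 0.026]
contact_force: [-0.2, 0.1, -1.7]
gripper_width: 12.6
grasp_force: 61.6
```

Emit:
{"fn": "send_rows", "kwargs": {"series": [[[-12, 8.5, 0], [0, 0, 0], 0], [[-25, 17.5, 0], [0, 0, 0], 0], [[-25, 17.5, 0], [0, 0, 0], 0], [[-25, 17.5, 0], [0, 0, 0], 0], [[-25, 17.5, 0], [0, 0, 0], 0], [[-25, 17.5, 0], [0, 0, 0], 0], [[-25, 17.5, 0], [0, 0, 0], 0], [[-25, 17.5, 0], [0, 0, 0], 0]]}}

```text
clock: 10.85
position: [457.9, -212.6, 217.7]
ee_rot: [-0.515, 0.856, -0.042, 0.025]
contact_force: [0.5, -0.1, -2.8]
gripper_width: 12.9
grasp_force: 61.6
```

Run:
```python
from h import *
rel(449,-166,86,np.pi)
F=[]
a=get_image("top")[140:260,390:500];b=get_image("wrist")
for i in range(6): F.append(state()[0]["contact_force"][2]);get_image("top")
print(F)
cv2.imwrite("pics/m4.png",np.hstack([cv2.resize(a,(400,400)),cv2.resize(b,(400,400))])[:,:,::-1])
```

```text
pos [ 457.9 -212.6  217.7] a 2.655 j6 -0.42 tilt [ 0.086 -0.047 -0.995] w 12.9 | turn -0.487 shift -46.6 8.9 131.7
[np.float64(-2.496558264973741), np.float64(-2.607568702786548), np.float64(-3.07658616447641), np.float64(-3.4050916466038803), np.float64(-3.3116487842151), np.float64(-2.147448423095545)]
```

View pics/m4.png

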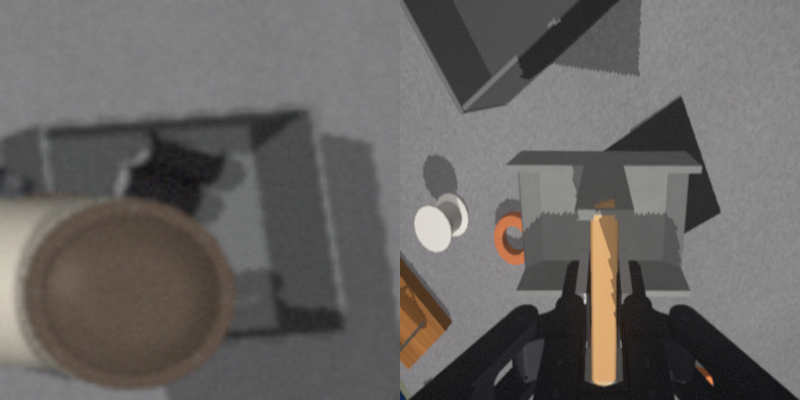

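The tote is empty: the wrist view shows a bare floor and the load is about 2.9 N. I'll remove the leftover 0.1 rad tilt and set it down.

Emit:
{"fn": "send_rows", "kwargs": {"series": [[[0, 0, 0], [-0.1, 0, 0], 0], [[0, 0, 0], [0, 0, -0.1], 0], [[0, 0, 0], [0, 0, -0.1], 0], [[0, 0, 0], [0, 0, -0.1], 0], [[0, 0, 0], [0, 0, -0.1], 0], [[0, 0, 0], [0, 0, -0.087], 0], [[-24, 5, 0], [0, 0, 0], 0], [[-23, 5, 0], [0, 0, 0], 0]]}}

```text
clock: 12.05
position: [448.4, -167.1, 216.9]
ee_rot: [-0.706, 0.708, 0.0, -0.0]
contact_force: [0.2, -0.2, -2.6]
gripper_width: 12.5
grasp_force: 61.6
```

Emit:
{"fn": "send_rows", "kwargs": {"series": [[[0, 0, 20], [0, 0, 0], 0], [[0, 0, 25], [0, 0, 0], 0], [[0, 0, 25], [0, 0, 0], 0], [[0, 0, 20], [0, 0, 0], 0], [[0, 0, 15], [0, 0, 0], 0], [[0, 0, 10], [0, 0, 0], 0], [[0, 0, 0], [0, 0, 0], 0]]}}

```text
clock: 12.75
position: [447.7, -167.1, 101.0]
ee_rot: [-0.707, 0.707, 0.001, -0.001]
contact_force: [-0.1, 0.1, -2.8]
gripper_width: 12.9
grasp_force: 61.5
```

Run:
```python
from h import *
rel(448,-166,86,np.pi); print(state()[0]["contact_force"])
```

```text
pos [ 447.7 -167.1  101. ] a 3.141 j6 0.02 tilt [-0.003  0.    -1.   ] w 12.9 | turn -0.001 shift -1.1 -0.3 15.0
[-0.1396303   0.05217677 -2.84074104]
```

Emit:
{"fn": "send_rows", "kwargs": {"series": [[[0, 0, 7], [0, 0, 0], 0], [[0, 0, 5], [0, 0, 0], 0], [[0, 0, 2.5], [0, 0, 0], 0], [[0, 0, 0], [0, 0, 0], 0], [[0, 0, 0], [0, 0, 0], 60], [[0, 0, 0], [0, 0, 0], 85], [[0, 0, 0], [0, 0, 0], 85], [[0, 0, 0], [0, 0, 0], 85]]}}

```text
clock: 13.55
position: [448.7, -166.6, 88.1]
ee_rot: [0.707, -0.707, 0.0, -0.0]
contact_force: [-0.3, -0.2, -0.1]
gripper_width: 70.4
grasp_force: 0.0
```

Emit:
{"fn": "send_rows", "kwargs": {"series": [[[0, 0, -10], [0, 0, 0], 85], [[0, 0, -30], [0, 0, 0], 85], [[0, 0, -40], [0, 0, 0], 85], [[0, 0, -40], [0, 0, 0], 85], [[-45, 0, -20], [0, 0, 0], 85], [[-45, 0, 0], [0, 0, 0], 85], [[-45, 0, 0], [0, 0, 0], 85], [[-45, 0, 0], [0, 0, 0], 85]]}}

```text
clock: 14.35
position: [448.2, 14.9, 229.1]
ee_rot: [-0.707, 0.707, -0.001, 0.001]
contact_force: [0.6, -0.2, -0.4]
gripper_width: 85.3
grasp_force: 0.0
```

Emit:
{"fn": "send_rows", "kwargs": {"series": [[[-20, -40, 0], [0, 0, 0], 85], [[0, 0, 0], [0, 0, 0], 85], [[0, 0, 0], [0, 0, 0], 85], [[0, 0, 0], [0, 0, 0], 85]]}}

```text
clock: 14.75
position: [487.8, 32.9, 227.9]
ee_rot: [-0.707, 0.707, 0.0, -0.0]
contact_force: [0.2, 0.6, -0.2]
gripper_width: 85.0
grasp_force: 0.0
```

```bash
cat >> h.py <<'E'
def rings(name,z=15,amin=200):
    c=camera_info(name);im=get_image(name)
    for k in blobs(orange(im),amin):
        if cv2.contourArea(k)/np.prod(cv2.minAreaRect(k)[1])<.6 : continue
        p=cast(c,k.reshape(-1,2),z)[:,:2].astype(np.float32);(x,y),r=cv2.minEnclosingCircle(p)
        e=cv2.fitEllipse(p)
        print("ring",np.round(e[0],1),"axes",np.round(e[1],1))
    return im
E
python3 - <<'E'
from h import *
rel(445,55,60,np.pi)
im=rings("wrist");rings("top",15,100);cv2.imwrite("pics/w5.png",im[:,:,::-1])
E
```

```text
pos [487.8  32.9 227.9] a 3.141 j6 -0.4 tilt [-0. -0. -1.] w 85.0 | turn -0.001 shift -22.1 42.8 167.9
ring [462.9 189.4] axes [ 34.2 131.9]
ring [445.   54.5] axes [57.6 59.7]
ring [550.3   0.6] axes [57.9 59. ]
ring [673.  -85.7] axes [55.2 64. ]
ring [ 630.9 -202.5] axes [55.9 57.3]
ring [675.  -87.6] axes [55.7 56.2]
ring [634.9 747. ] axes [267.2 296.3]
```

View pics/w5.png

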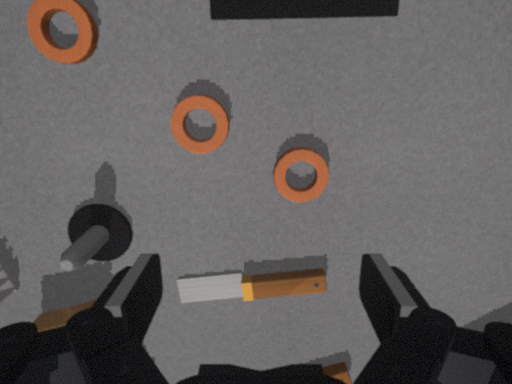

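The wrist view shows cores at (301,175), (199,124) and (63,30), the spindle base at (100,232) with its top at (67,265), and the narrow scraper at (255,287). The fourth core has been knocked to about (674,-87). I'll grasp the nearest core.

Emit:
{"fn": "send_rows", "kwargs": {"series": [[[-22, 43, 0], [0, 0, 0], 85], [[0, 0, 45], [0, 0, 0], 85], [[0, 0, 45], [0, 0, 0], 85], [[0, 0, 45], [0, 0, 0], 85], [[0, 0, 40], [0, 0, 0], 85], [[0, 0, 25], [0, 0, 0], 85], [[0, 0, 15], [0, 0, 0], 85], [[0, 0, 12], [0, 0, 0], 85]]}}

```text
clock: 15.65
position: [444.8, 54.5, -0.1]
ee_rot: [-0.707, 0.708, 0.0, -0.001]
contact_force: [0.4, -0.2, -0.6]
gripper_width: 85.1
grasp_force: 0.0
```

Emit:
{"fn": "send_rows", "kwargs": {"series": [[[0, 0, 0], [0, 0, 0], 85], [[0, 0, 0], [0, 0, 0], 40], [[0, 0, 0], [0, 0, 0], 40], [[0, 0, 0], [0, 0, 0], 40], [[0, 0, 0], [0, 0, 0], 40], [[0, 0, 0], [0, 0, 0], 40]]}}

```text
clock: 16.25
position: [445.8, 55.3, 2.7]
ee_rot: [0.707, -0.707, 0.0, -0.001]
contact_force: [-2.4, -1.1, 10.0]
gripper_width: 57.4
grasp_force: 61.6
```

Emit:
{"fn": "send_rows", "kwargs": {"series": [[[0, 0, -15], [0, 0, 0], 40], [[0, 0, -25], [0, 0, 0], 40], [[0, 0, -30], [0, 0, 0], 40], [[0, 0, -30], [0, 0, 0], 40], [[0, 0, -25], [0, 0, 0], 40], [[0, 0, -15], [0, 0, 0], 40], [[0, 0, 0], [0, 0, 0], 40], [[0, 0, 0], [0, 0, 0], 40]]}}

```text
clock: 17.05
position: [444.9, 55.2, 140.9]
ee_rot: [-0.707, 0.707, 0.0, 0.0]
contact_force: [-0.5, 0.7, -2.0]
gripper_width: 57.2
grasp_force: 64.1
```

Run:
```python
from h import *
cw=camera_info("wrist");
rel(672,121,140,np.pi)
c=camera_info("top");im=get_image("top")
m=(im[120:180,215:260].max(2)<45).astype(np.uint8)*255
for k in blobs(m,60):
    k=k+[215,120];p=cast(c,k.reshape(-1,2),8)[:,:2].astype(np.float32);print("disc",np.round(cv2.fitEllipse(p),1) if 0 else cv2.fitEllipse(p), cv2.minEnclosingCircle(p))
im=get_image("wrist");cv2.imwrite("pics/w6.png",im[:,:,::-1])
```

```text
pos [444.9  55.2 140.9] a 3.141 j6 -0.49 tilt [ 0.     0.001 -1.   ] w 57.2 | turn -0.001 shift -65.8 -227.1 0.9
```

View pics/w6.png

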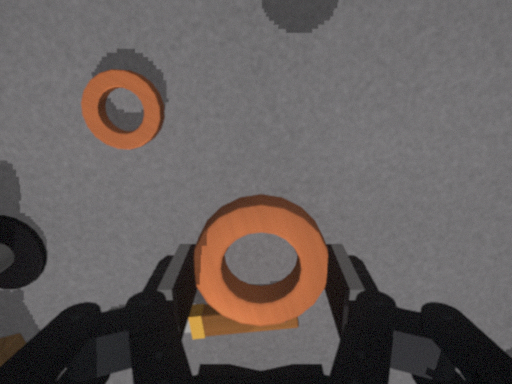

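The core is held level between the fingers at (262,262). I'll move near the spindle to locate it.

Emit:
{"fn": "send_rows", "kwargs": {"series": [[[-24, -41, -5], [0, 0, 0], 40], [[-24, -41, -5], [0, 0, 0], 40], [[-24, -41, -5], [0, 0, 0], 40], [[-24, -41, -5], [0, 0, 0], 40], [[-24, -41, -4], [0, 0, 0], 40], [[0, 0, 0], [0, 0, 0], 40], [[0, 0, 0], [0, 0, 0], 40]]}}

```text
clock: 17.85
position: [649.8, 175.5, 161.4]
ee_rot: [-0.707, 0.707, 0.001, -0.002]
contact_force: [-1.2, 0.0, -0.4]
gripper_width: 57.3
grasp_force: 64.2
```

Run:
```python
from h import *
rel(672,121,140,np.pi)
c=camera_info("wrist");im=get_image("wrist");cv2.imwrite("pics/w7.png",im[:,:,::-1])
rings("wrist")
for X in [(672,121,77),(672,121,8)]: print(proj(c,X))
```

```text
pos [649.8 175.5 161.4] a 3.142 j6 -0.5 tilt [-0.005 -0.002 -1.   ] w 57.3 | turn -0.0 shift 54.5 -22.2 21.4
ring [413.9 333.2] axes [36.7 43.7]
ring [472.5 192. ] axes [ 30.2 112.2]
[[226.19378153 116.04099635]]
[[233.53631977 107.34842628]]
```

View pics/w7.png

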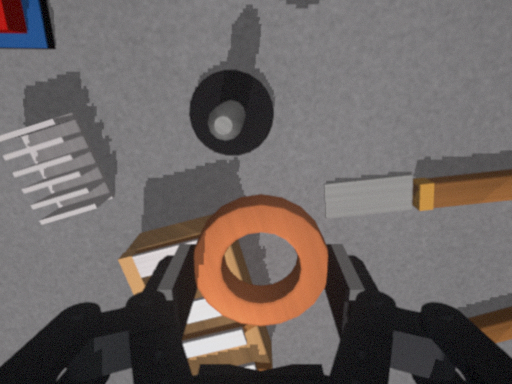

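The spindle's base disc is centred at about (231,112) with the post top at (223,125). The rack is at the bottom left.

```bash
cat >> h.py <<'E'
def spindle(show=True):
    c=camera_info("wrist");im=get_image("wrist")
    p0=proj(c,(672,121,8))[0].astype(int)
    m=cv2.inRange(im,(0,0,0),(48,48,48)); w=np.zeros_like(m); cv2.circle(w,tuple(int(v) for v in p0),60,255,-1); m&=w
    m=cv2.morphologyEx(m,cv2.MORPH_OPEN,np.ones((5,5)))
    k=max(blobs(m,300),key=cv2.contourArea);k=cv2.convexHull(k)
    p=cast(c,k.reshape(-1,2),8)[:,:2].astype(np.float32);print("disc",[np.round(v,1) for v in cv2.fitEllipse(p)],cv2.minEnclosingCircle(p))
E
python3 - <<'E'
from h import *
c=camera_info("wrist");print("top px",cast(c,[(223,125)],77).round(1))
spindle()
rel(672,121,120,np.pi)
E
```

```text
top px [[673.8 126.2  77. ]]
disc [array([674.1, 126.1]), array([69.4, 69.8]), np.float64(167.5)] ((674.0962524414062, 126.01599884033203), 35.1146125793457)
pos [649.1 174.6 164. ] a 3.141 j6 -0.5 tilt [-0.002 -0.001 -1.   ] w 57.0 | turn -0.0 shift 53.6 -22.9 44.0
```

Emit:
{"fn": "send_rows", "kwargs": {"series": [[[25, -12, 0], [0, 0, 0], 40], [[24, -12.5, 0], [0, 0, 0], 40], [[0, 0, 30], [0, 0, 0], 40], [[0, 0, 30], [0, 0, 0], 40], [[0, 0, 15], [0, 0, 0], 40], [[0, 0, 10], [0, 0, 0], 40], [[0, 0, 10], [0, 0, 0], 40], [[0, 0, 0], [0, 0, 0], 40]]}}

```text
clock: 18.8
position: [674.3, 126.4, 69.1]
ee_rot: [0.707, -0.707, -0.0, 0.001]
contact_force: [0.3, -0.5, -1.0]
gripper_width: 57.3
grasp_force: 64.2
```

Run:
```python
from h import *
rel(673.7,125.3,16,np.pi);print(state()[0]["contact_force"])
```

```text
pos [674.3 126.4  69.1] a -3.141 j6 -0.42 tilt [-0.001 -0.    -1.   ] w 57.3 | turn 0.0 shift 1.1 0.6 53.1
[ 0.30680268 -0.52138646 -1.0395562 ]
```

Emit:
{"fn": "send_rows", "kwargs": {"series": [[[0, 0, 20], [0, 0, 0], 40], [[0, 0, 20], [0, 0, 0], 40], [[0, 0, 12], [0, 0, 0], 40], [[0, 0, 0], [0, 0, 0], 40], [[0, 0, 0], [0, 0, 0], 85], [[0, 0, 0], [0, 0, 0], 85], [[0, 0, 0], [0, 0, 0], 85], [[0, 0, 0], [0, 0, 0], 85]]}}

```text
clock: 19.6
position: [675.4, 126.6, 18.8]
ee_rot: [0.707, -0.707, 0.0, -0.001]
contact_force: [0.2, 1.2, -0.4]
gripper_width: 85.1
grasp_force: 0.0
```

Emit:
{"fn": "send_rows", "kwargs": {"series": [[[0, 0, -20], [0, 0, 0], 85], [[0, 0, -35], [0, 0, 0], 85], [[0, 0, -40], [0, 0, 0], 85], [[32, 31, -5], [0, 0, 0], 85], [[32, 31, 0], [0, 0, 0], 85], [[31, 31, 0], [0, 0, 0], 85], [[31, 31, 0], [0, 0, 0], 85], [[0, 0, 0], [0, 0, 0], 85]]}}

```text
clock: 20.4
position: [546.3, -2.6, 118.2]
ee_rot: [-0.706, 0.708, 0.001, -0.001]
contact_force: [-0.1, 0.4, 0.0]
gripper_width: 85.0
grasp_force: 0.0
```

Run:
```python
from h import *
rings("wrist");rings("top",15,100)
rel(550.3,.6,4,np.pi)
```

```text
ring [ 5.51e+02 -1.00e-01] axes [57.7 60.3]
ring [673.5 -87.1] axes [58.4 62.7]
ring [425.6 345.1] axes [ 21.2 135.3]
ring [ 630.9 -202.6] axes [55.6 57.5]
ring [676.7 126.8] axes [56.6 58.8]
ring [631.  747.9] axes [259.1 294.3]
pos [ 5.510e+02 -2.000e-01  1.188e+02] a 3.141 j6 -0.3 tilt [ 0.002  0.    -1.   ] w 85.1 | turn -0.001 shift -0.8 0.7 114.8
```

Emit:
{"fn": "send_rows", "kwargs": {"series": [[[0, 0, 40], [0, 0, 0], 85], [[0, 0, 35], [0, 0, 0], 85], [[0, 0, 20], [0, 0, 0], 85], [[0, 0, 12], [0, 0, 0], 85], [[0, 0, 7], [0, 0, 0], 85], [[0, 0, 0], [0, 0, 0], 85], [[0, 0, 0], [0, 0, 0], 40], [[0, 0, 0], [0, 0, 0], 40]]}}

```text
clock: 21.3
position: [551.8, 0.7, 5.0]
ee_rot: [0.707, -0.707, 0.001, -0.001]
contact_force: [-5.7, 1.6, 26.4]
gripper_width: 58.6
grasp_force: 30.6
```

Emit:
{"fn": "send_rows", "kwargs": {"series": [[[0, 0, 0], [0, 0, 0], 40], [[0, 0, 0], [0, 0, 0], 40], [[0, 0, 0], [0, 0, 0], 40], [[0, 0, -20], [0, 0, 0], 40], [[0, 0, -35], [0, 0, 0], 40], [[0, 0, -35], [0, 0, 0], 40], [[0, 0, -20], [0, 0, 0], 40], [[0, 0, 0], [0, 0, 0], 40]]}}

```text
clock: 22.1
position: [553.3, 0.9, 118.1]
ee_rot: [0.707, -0.707, 0.002, -0.004]
contact_force: [-0.4, 0.6, -1.7]
gripper_width: 56.3
grasp_force: 63.9
```

Emit:
{"fn": "send_rows", "kwargs": {"series": [[[-32, -31, 0], [0, 0, 0], 40], [[-32, -31, 0], [0, 0, 0], 40], [[-32, -31, 0], [0, 0, 0], 40], [[-30, -30, 0], [0, 0, 0], 40], [[0, 0, 0], [0, 0, 0], 40], [[0, 0, 0], [0, 0, 0], 40]]}}

```text
clock: 22.7
position: [673.1, 126.8, 111.6]
ee_rot: [0.707, -0.707, -0.001, 0.001]
contact_force: [-0.8, -0.4, -1.7]
gripper_width: 56.3
grasp_force: 64.0
```

Run:
```python
from h import *
rel(674,126,70,np.pi);print(state()[0]["contact_force"])
```

```text
pos [673.1 126.8 111.6] a -3.141 j6 -0.42 tilt [-0.003 -0.001 -1.   ] w 56.3 | turn 0.001 shift 0.8 -0.9 41.6
[-0.84189972 -0.37061726 -1.68559248]
```

Emit:
{"fn": "send_rows", "kwargs": {"series": [[[0.8, -0.9, 15], [0, 0, 0], 40], [[0, 0, 12], [0, 0, 0], 40], [[0, 0, 10], [0, 0, 0], 40], [[0, 0, 5], [0, 0, 0], 40], [[0, 0, 0], [0, 0, 0], 40]]}}

```text
clock: 23.2
position: [674.0, 125.0, 70.4]
ee_rot: [-0.707, 0.707, 0.0, -0.001]
contact_force: [-0.2, -0.7, -0.5]
gripper_width: 55.9
grasp_force: 64.0
```

Run:
```python
from h import *
rel(674,126,33,np.pi);print(state()[0]["contact_force"])
im=get_image("wrist");m=orange(im);k=[k for k in blobs(m,2000)];print([np.round(cv2.minAreaRect(q),0) if 0 else cv2.boundingRect(q) for q in k])
cv2.imwrite("pics/w8.png",im[:,:,::-1])
```

```text
pos [674.  125.   70.4] a 3.141 j6 -0.42 tilt [-0.002 -0.001 -1.   ] w 55.9 | turn -0.001 shift -1.0 -0.0 37.4
[-0.18947526 -0.72164372 -0.48382298]
[(183, 165, 143, 210)]
```

View pics/w8.png

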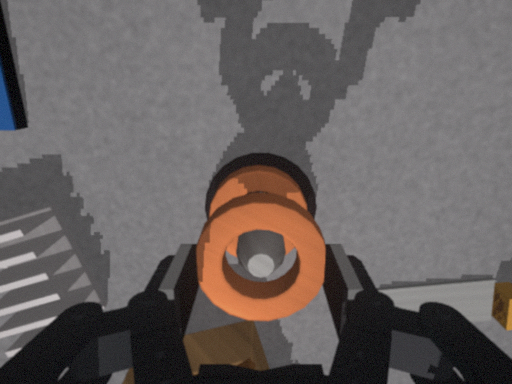

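The held core is threaded over the post top, seen at (262,265), and the first core lies seated on the base. I'll lower, release and go to the next.

Emit:
{"fn": "send_rows", "kwargs": {"series": [[[0, 0, 15], [0, 0, 0], 40], [[0, 0, 12], [0, 0, 0], 40], [[0, 0, 8], [0, 0, 0], 40], [[0, 0, 0], [0, 0, 0], 40], [[0, 0, 0], [0, 0, 0], 85], [[0, 0, 0], [0, 0, 0], 85], [[0, 0, 0], [0, 0, 0], 85], [[0, 0, -15], [0, 0, 0], 85]]}}

```text
clock: 24.05
position: [673.5, 125.2, 50.5]
ee_rot: [-0.707, 0.707, 0.001, -0.002]
contact_force: [-1.2, 0.1, -0.5]
gripper_width: 84.7
grasp_force: 0.0
```

Emit:
{"fn": "send_rows", "kwargs": {"series": [[[0, 0, -30], [0, 0, 0], 85], [[0, 0, -40], [0, 0, 0], 85], [[43, 0, -10], [0, 0, 0], 85], [[43, 0, 0], [0, 0, 0], 85], [[43, 0, 0], [0, 0, 0], 85], [[43, 0, 0], [0, 0, 0], 85], [[41, 0, 0], [0, 0, 0], 85], [[0, 0, 0], [0, 0, 0], 85]]}}

```text
clock: 24.85
position: [674.6, -92.3, 133.5]
ee_rot: [-0.705, 0.709, -0.001, 0.0]
contact_force: [0.0, 0.1, 0.0]
gripper_width: 85.4
grasp_force: 0.0
```

Run:
```python
from h import *
rings("wrist");rings("top",15,100)
rel(673.5,-87,6,np.pi)
```

```text
ring [676.  -88.3] axes [57.8 60. ]
ring [ 632.3 -198.2] axes [49.2 61. ]
ring [ 831.2 -174.1] axes [62.5 93.9]
ring [424.6 344.7] axes [ 21.4 133.9]
ring [465.9 192.3] axes [ 20.9 131.4]
ring [ 630.8 -202.6] axes [55.7 57.1]
ring [633.6 745.6] axes [264.2 286.7]
pos [675.  -88.5 133.1] a 3.14 j6 -0.11 tilt [ 0.002  0.    -1.   ] w 85.0 | turn -0.002 shift -1.5 1.5 127.1
```

Emit:
{"fn": "send_rows", "kwargs": {"series": [[[0, 0, 40], [0, 0, 0], 85], [[0, 0, 40], [0, 0, 0], 85], [[0, 0, 22], [0, 0, 0], 85], [[0, 0, 15], [0, 0, 0], 85], [[0, 0, 11], [0, 0, 0], 85], [[0, 0, 0], [0, 0, 0], 85], [[0, 0, 0], [0, 0, 0], 40], [[0, 0, 0], [0, 0, 0], 40]]}}

```text
clock: 25.75
position: [675.8, -87.3, 5.5]
ee_rot: [0.707, -0.707, 0.001, -0.001]
contact_force: [-4.9, 3.5, 21.2]
gripper_width: 58.2
grasp_force: 25.8
```

Emit:
{"fn": "send_rows", "kwargs": {"series": [[[0, 0, 0], [0, 0, 0], 40], [[0, 0, 0], [0, 0, 0], 40], [[0, 0, 0], [0, 0, 0], 40], [[0, 0, -20], [0, 0, 0], 40], [[0, 0, -35], [0, 0, 0], 40], [[0, 0, -35], [0, 0, 0], 40], [[0, 0, -25], [0, 0, 0], 40], [[0, 0, 0], [0, 0, 0], 40]]}}

```text
clock: 26.55
position: [677.8, -87.5, 124.9]
ee_rot: [0.707, -0.707, 0.004, -0.004]
contact_force: [1.1, -0.6, 0.3]
gripper_width: 56.1
grasp_force: 63.8
```

Emit:
{"fn": "send_rows", "kwargs": {"series": [[[-43, 0, 0], [0, 0, 0], 40], [[-43, 0, 0], [0, 0, 0], 40], [[-43, 0, 0], [0, 0, 0], 40], [[-43, 0, 0], [0, 0, 0], 40], [[-42, 0, 0], [0, 0, 0], 40], [[0, 0, 0], [0, 0, 0], 40], [[0, 0, 0], [0, 0, 0], 40], [[0, 0, 0], [0, 0, 0], 40]]}}

```text
clock: 27.35
position: [674.3, 125.7, 118.1]
ee_rot: [-0.707, 0.707, 0.0, -0.001]
contact_force: [-0.1, -0.3, -1.1]
gripper_width: 56.0
grasp_force: 63.8
```

```bash
cat >> h.py <<'E'
def held():
    im=get_image("wrist");m=orange(im)
    k=max(blobs(m,1500),key=cv2.contourArea);print("orange box",cv2.boundingRect(k))
E
python3 - <<'E'
from h import *
rel(674,125.5,48,np.pi);print(state()[0]["contact_force"]);held();rings("top",15,100)
E
```

```text
pos [674.3 125.7 118.1] a 3.141 j6 -0.42 tilt [-0.001 -0.    -1.   ] w 56.0 | turn -0.001 shift 0.2 0.3 70.1
[-0.10811979 -0.25356304 -1.06965456]
orange box (186, 148, 140, 228)
ring [463.9 191.9] axes [ 21.2 134.1]
ring [ 631.2 -202. ] axes [53.7 56.4]
ring [680.8 112.9] axes [27.5 68.9]
ring [632.4 745. ] axes [258.  290.9]
```

Emit:
{"fn": "send_rows", "kwargs": {"series": [[[0, 0, 25], [0, 0, 0], 40], [[0, 0, 20], [0, 0, 0], 40], [[0, 0, 15], [0, 0, 0], 40], [[0, 0, 10], [0, 0, 0], 40], [[0, 0, 0], [0, 0, 0], 40], [[0, 0, 0], [0, 0, 0], 85], [[0, 0, 0], [0, 0, 0], 85], [[0, 0, 0], [0, 0, 0], 85]]}}

```text
clock: 28.25
position: [675.6, 126.9, 50.1]
ee_rot: [0.707, -0.707, 0.001, -0.001]
contact_force: [0.4, -0.1, 0.2]
gripper_width: 84.7
grasp_force: 0.0
```

Emit:
{"fn": "send_rows", "kwargs": {"series": [[[0, 0, -15], [0, 0, 0], 85], [[0, 0, -30], [0, 0, 0], 85], [[0, 0, -35], [0, 0, 0], 85], [[40, 5, 0], [0, 0, 0], 85], [[40, 5, 0], [0, 0, 0], 85], [[40, 5, 0], [0, 0, 0], 85], [[40, 5, 0], [0, 0, 0], 85], [[40, 5, 0], [0, 0, 0], 85]]}}

```text
clock: 29.05
position: [650.0, -74.8, 130.9]
ee_rot: [0.707, -0.707, 0.001, -0.001]
contact_force: [0.4, -0.6, -0.3]
gripper_width: 85.3
grasp_force: 0.0
```

Emit:
{"fn": "send_rows", "kwargs": {"series": [[[40, 5, 0], [0, 0, 0], 85], [[40, 5, 0], [0, 0, 0], 85], [[40, 6, 0], [0, 0, 0], 85], [[8, 2, 0], [0, 0, 0], 85], [[0, 0, 0], [0, 0, 0], 85], [[0, 0, 0], [0, 0, 0], 85]]}}

```text
clock: 29.65
position: [632.2, -200.8, 129.7]
ee_rot: [0.707, -0.707, 0.0, -0.0]
contact_force: [0.3, 0.1, -0.4]
gripper_width: 84.7
grasp_force: 0.0
```

Run:
```python
from h import *
rel(631.5,-202,6,np.pi)
rings("wrist");im=rings("top",15,100);cv2.imwrite("pics/t9.png",cv2.resize(im[80:280,80:400],None,fx=2.4,fy=2.4)[:,:,::-1])
```

```text
pos [ 632.2 -200.8  129.7] a -3.141 j6 0.06 tilt [ 0.001 -0.    -1.   ] w 84.7 | turn 0.0 shift 1.2 0.7 123.7
ring [ 631.8 -203.4] axes [57.6 59.8]
ring [424.8 344.7] axes [ 21.3 136.1]
ring [465.4 192.2] axes [ 21.  132.3]
ring [ 631.  -202.2] axes [55.1 56.8]
ring [680.8 128. ] axes [58.6 62. ]
ring [631.2 743.9] axes [260.9 288.3]
ring [ 854.2 -210.7] axes [38.2 49.7]
```

View pics/t9.png

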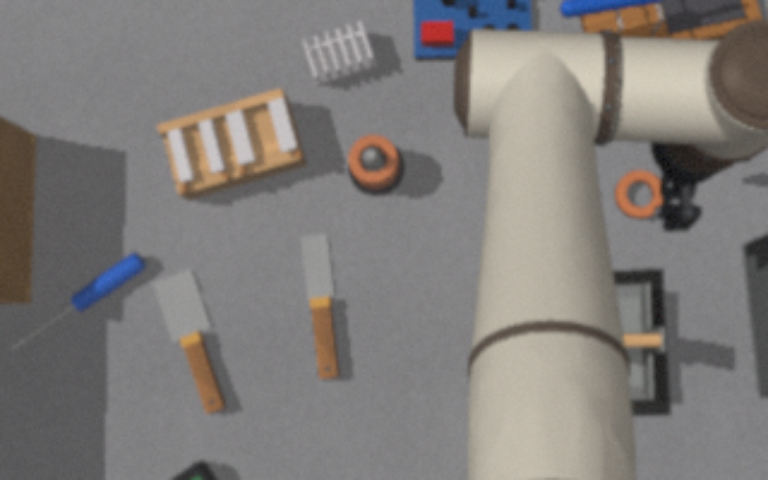

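The top view shows three cores stacked on the spindle at (375,163), and the last core at (638,195) between the fingers. The scrapers are unchanged.

Emit:
{"fn": "send_rows", "kwargs": {"series": [[[2, 0.7, 40], [0, 0, 0], 85], [[0, 0, 38], [0, 0, 0], 85], [[0, 0, 22], [0, 0, 0], 85], [[0, 0, 15], [0, 0, 0], 85], [[0, 0, 9], [0, 0, 0], 85], [[0, 0, 0], [0, 0, 0], 85], [[0, 0, 0], [0, 0, 0], 40], [[0, 0, 0], [0, 0, 0], 40]]}}

```text
clock: 30.55
position: [632.1, -203.5, 6.4]
ee_rot: [0.707, -0.707, 0.001, -0.001]
contact_force: [-0.6, 1.6, 9.8]
gripper_width: 58.2
grasp_force: 12.1
```

Emit:
{"fn": "send_rows", "kwargs": {"series": [[[0, 0, 0], [0, 0, 0], 40], [[0, 0, 0], [0, 0, 0], 40], [[0, 0, 0], [0, 0, 0], 40], [[0, 0, -20], [0, 0, 0], 40], [[0, 0, -35], [0, 0, 0], 40], [[0, 0, -35], [0, 0, 0], 40], [[0, 0, -35], [0, 0, 0], 40], [[0, 0, 0], [0, 0, 0], 40]]}}

```text
clock: 31.35
position: [634.7, -204.3, 137.2]
ee_rot: [0.707, -0.707, 0.006, -0.004]
contact_force: [0.9, 0.0, -1.0]
gripper_width: 55.7
grasp_force: 63.8
```

Emit:
{"fn": "send_rows", "kwargs": {"series": [[[-40, -5, 0], [0, 0, 0], 40], [[-40, -5, 0], [0, 0, 0], 40], [[-40, -5, 0], [0, 0, 0], 40], [[-40, -5, 0], [0, 0, 0], 40], [[-40, -5, 0], [0, 0, 0], 40], [[-40, -5, 0], [0, 0, 0], 40], [[-40, -5, 0], [0, 0, 0], 40], [[-40, -6, 0], [0, 0, 0], 40]]}}

```text
clock: 32.15
position: [671.8, 118.2, 129.7]
ee_rot: [-0.707, 0.707, 0.0, 0.0]
contact_force: [0.6, -0.1, -1.6]
gripper_width: 55.2
grasp_force: 63.7
```

Emit:
{"fn": "send_rows", "kwargs": {"series": [[[-9, -1, 0], [0, 0, 0], 40], [[0, 0, 0], [0, 0, 0], 40], [[0, 0, 0], [0, 0, 0], 40], [[0, 0, 0], [0, 0, 0], 40]]}}

```text
clock: 32.55
position: [672.8, 124.0, 129.7]
ee_rot: [-0.706, 0.708, 0.0, -0.0]
contact_force: [-0.3, -0.9, -0.6]
gripper_width: 55.6
grasp_force: 63.7
```

Run:
```python
from h import *
rel(674,125.5,63,np.pi);print(state()[0]["contact_force"]);held()
```

```text
pos [672.8 124.  129.7] a 3.14 j6 -0.42 tilt [-0.001 -0.    -1.   ] w 55.6 | turn -0.002 shift -1.5 -1.2 66.7
[-0.30650121 -0.87357606 -0.57562433]
orange box (187, 147, 138, 229)
```

Emit:
{"fn": "send_rows", "kwargs": {"series": [[[-1.5, -1.2, 25], [0, 0, 0], 40], [[0, 0, 18], [0, 0, 0], 40], [[0, 0, 13], [0, 0, 0], 40], [[0, 0, 9], [0, 0, 0], 40], [[0, 0, 0], [0, 0, 0], 40], [[0, 0, 0], [0, 0, 0], 85], [[0, 0, 0], [0, 0, 0], 85], [[0, 0, 0], [0, 0, 0], 85]]}}

```text
clock: 33.4
position: [675.0, 127.4, 66.0]
ee_rot: [0.707, -0.707, 0.001, -0.001]
contact_force: [-0.5, 0.2, 0.3]
gripper_width: 84.9
grasp_force: 0.0
```

Emit:
{"fn": "send_rows", "kwargs": {"series": [[[0, 0, -15], [0, 0, 0], 85], [[0, 0, -30], [0, 0, 0], 85], [[0, 0, -40], [0, 0, 0], 85], [[-28, 35, -20], [0, 0, 0], 85], [[-29, 36, -20], [0, 0, 0], 85], [[-29, 36, -20], [0, 0, 0], 85], [[-29, 36, -20], [0, 0, 0], 85], [[0, 0, 0], [0, 0, 0], 85]]}}

```text
clock: 34.2
position: [530.4, 245.1, 235.3]
ee_rot: [0.709, -0.705, 0.001, -0.005]
contact_force: [0.2, -0.4, 0.5]
gripper_width: 84.9
grasp_force: 0.0
```

Emit:
{"fn": "send_rows", "kwargs": {"series": [[[0, 0, 0], [0, 0, 0], 85], [[0, 0, 0], [0, 0, 0], 85]]}}

```text
clock: 34.4
position: [532.3, 241.0, 229.6]
ee_rot: [-0.707, 0.707, -0.0, 0.0]
contact_force: [-0.2, -0.4, -1.0]
gripper_width: 84.9
grasp_force: 0.0
```

Run:
```python
from h import *
rel(530,240,230,np.pi)
c=camera_info("wrist");im=get_image("wrist");cv2.imwrite("pics/w10.png",im[:,:,::-1])
```

```text
pos [532.3 241.  229.6] a 3.141 j6 -0.7 tilt [ 0.  0. -1.] w 84.9 | turn -0.001 shift 1.0 2.3 -0.4
```

View pics/w10.png

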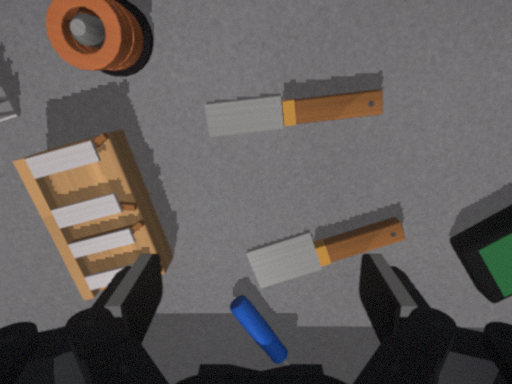

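The wrist view shows all four cores stacked on the spindle at (90,35). The narrow scraper's handle is at (332,107) and the wide one's at (360,242). The rack lips are at (63,160), (86,211), (101,243) and (110,277), with the wide slot at -y.

```bash
cat >> h.py <<'E'
def scrapers(z=18):
    c=camera_info("wrist");im=get_image("wrist")
    m=cv2.inRange(hsv(im),(8,90,50),(28,255,255));m=cv2.morphologyEx(m,cv2.MORPH_CLOSE,np.ones((5,5)))
    for k in blobs(m,400):
        p=cast(c,k.reshape(-1,2),z)[:,:2].astype(np.float32);r=cv2.minAreaRect(p);b=cv2.boxPoints(r)
        e=b[1]-b[0];f=b[2]-b[1];v=e if np.hypot(*e)>np.hypot(*f) else f
        if v[0]<0:v=-v
        print("handle c",np.round(r[0],1),"size",np.round(sorted(r[1]),1),"yaw",round(float(np.arctan2(v[1],v[0])),3),"px",k.reshape(-1,2).mean(0).round())
def lips(z=52):
    c=camera_info("wrist");im=get_image("wrist");H=hsv(im)
    m=cv2.inRange(H,(0,0,150),(180,45,255));m=cv2.morphologyEx(m,cv2.MORPH_OPEN,np.ones((3,3)))
    for k in blobs(m,250):
        p=cast(c,k.reshape(-1,2),z)[:,:2].astype(np.float32);r=cv2.minAreaRect(p);b=cv2.boxPoints(r)
        e=b[1]-b[0];f=b[2]-b[1];v=e if np.hypot(*e)>np.hypot(*f) else f
        if v[0]<0:v=-v
        print("lip c",np.round(r[0],1),"size",np.round(sorted(r[1]),1),"yaw",round(float(np.arctan2(v[1],v[0])),3),"px",k.reshape(-1,2).mean(0).round(),"box",cv2.boundingRect(k))
E
python3 - <<'E'
from h import *
scrapers();lips();rel(690,270,230,np.pi)
E
```

```text
handle c [421.2 340.4] size [33.9 99.1] yaw 0.332 px [359. 242.]
handle c [709.5 314.7] size [122.1 179. ] yaw -1.302 px [ 96. 212.]
handle c [461.1 192.2] size [25.9 99.5] yaw 0.103 px [331. 108.]
handle c [687.6 126.9] size [60.5 88.4] yaw 0.008 px [93. 33.]
lip c [701.2 368. ] size [15.9 33.5] yaw 0.275 px [ 99. 280.] box (85, 272, 30, 19)
lip c [696.3 325.1] size [15.8 65.5] yaw 0.269 px [101. 245.] box (69, 231, 64, 28)
lip c [706.  289.4] size [19.8 65.5] yaw 0.268 px [ 86. 212.] box (52, 196, 68, 33)
lip c [720.3 237.4] size [19.8 65.8] yaw 0.271 px [ 61. 161.] box (25, 143, 73, 36)
pos [532.6 240.5 228.4] a 3.14 j6 -0.7 tilt [-0.001 -0.001 -1.   ] w 85.2 | turn -0.002 shift -29.5 -157.4 -1.6
```

Emit:
{"fn": "send_rows", "kwargs": {"series": [[[-7, -39, 0], [0, 0, 0], 85], [[-7, -39, 0], [0, 0, 0], 85], [[-7, -40, 0], [0, 0, 0], 85], [[-7, -40, 0], [0, 0, 0], 85], [[0, 0, 0], [0, 0, 0], 85], [[0, 0, 0], [0, 0, 0], 85], [[0, 0, 0], [0, 0, 0], 85]]}}

```text
clock: 35.25
position: [689.7, 268.6, 228.9]
ee_rot: [-0.707, 0.707, 0.0, -0.001]
contact_force: [0.0, -0.0, -1.1]
gripper_width: 85.1
grasp_force: 0.0
```

Run:
```python
from h import *
rel(690,270,230,np.pi);scrapers(52);lips()
```

```text
pos [689.7 268.6 228.9] a 3.141 j6 -0.59 tilt [-0.001 -0.001 -1.   ] w 85.1 | turn -0.001 shift -1.4 -0.3 -1.1
handle c [467.4 333. ] size [31.9 57.2] yaw 0.312 px [484. 224.]
handle c [702.1 302.3] size [ 90.7 162.6] yaw -1.304 px [251. 201.]
handle c [501.8 194. ] size [23.  63.1] yaw 0.116 px [475.  80.]
handle c [674.1 145.5] size [30.1 61.8] yaw -0.002 px [278.  16.]
lip c [685.7 364. ] size [15.9 65.7] yaw 0.264 px [265. 252.] box (233, 239, 64, 27)
lip c [696.3 325.3] size [15.9 65.5] yaw 0.27 px [255. 218.] box (222, 204, 66, 29)
lip c [706.  289.7] size [19.9 65.6] yaw 0.269 px [244. 184.] box (210, 167, 69, 35)
lip c [720.1 237.6] size [19.7 65.6] yaw 0.267 px [228. 130.] box (192, 112, 73, 38)
```

Emit:
{"fn": "send_rows", "kwargs": {"series": [[[0, 0, 0], [0, 0, 0.147], 85], [[0, 0, 0], [0, 0, 0.147], 85], [[0, 0, 0], [0, 0, 0.147], 85], [[0, 0, 0], [0, 0, 0.147], 85], [[0, 0, 0], [0, 0, 0.147], 85], [[0, 0, 0], [0, 0, 0.147], 85], [[0, 0, 0], [0, 0, 0.147], 85], [[0, 0, 0], [0, 0, 0.147], 85]]}}

```text
clock: 36.15
position: [689.2, 269.6, 230.9]
ee_rot: [-0.194, 0.981, 0.0, 0.001]
contact_force: [-0.3, 1.3, -0.5]
gripper_width: 85.0
grasp_force: 0.0
```

Emit:
{"fn": "send_rows", "kwargs": {"series": [[[0, 0, 0], [0, 0, 0.147], 85], [[0, 0, 0], [0, 0, 0.144], 85], [[40, -9, 5], [0, 0, 0], 85], [[40, -9, 10], [0, 0, 0], 85], [[40, -9, 10], [0, 0, 0], 85], [[40, -9, 10], [0, 0, 0], 85], [[40, -9, 10], [0, 0, 0], 85], [[23, -7, 5], [0, 0, 0], 85]]}}

```text
clock: 36.95
position: [469.8, 193.0, 179.7]
ee_rot: [-0.052, 0.999, 0.0, -0.0]
contact_force: [-0.1, 1.2, 0.5]
gripper_width: 85.0
grasp_force: 0.0
```

Emit:
{"fn": "send_rows", "kwargs": {"series": [[[0, 0, 0], [0, 0, 0], 85], [[0, 0, 0], [0, 0, 0], 85], [[0, 0, 0], [0, 0, 0], 85]]}}

```text
clock: 37.25
position: [474.5, 195.3, 180.4]
ee_rot: [-0.052, 0.999, 0.001, 0.001]
contact_force: [-0.2, 0.3, -0.2]
gripper_width: 84.5
grasp_force: 0.0
```

Run:
```python
from h import *
scrapers();lips();rel(473,193.4,5,1.674)
c=camera_info("wrist");im=get_image("wrist");cv2.imwrite("pics/w11.png",im[:,:,::-1])
H=hsv(im)
for X in[(421,340,18),(441,347,18),(401,333,18),(421,340,0),(414,355,0),(428,325,0)]:
    q=proj(c,X)[0].round().astype(int);print(X,q,H[q[1],q[0]] if 0<=q[0]<512 and 0<=q[1]<384 else None)
```

```text
handle c [686.5 281.6] size [ 76.  137.5] yaw -1.301 px [318. 352.]
handle c [685.5 123.8] size [63.9 94.4] yaw -0.143 px [178. 346.]
handle c [460.1 192.5] size [ 24.5 100.3] yaw 0.107 px [257. 149.]
handle c [420.6 340. ] size [ 31.6 101. ] yaw 0.363 px [431. 120.]
pos [474.5 195.2 179.7] a 1.675 j6 -2.17 tilt [ 0.001  0.001 -1.   ] w 84.7 | turn 0.001 shift 1.7 -1.6 174.7
(421, 340, 18) [431 125] [ 14 153 118]
(441, 347, 18) [433 149] [ 13 156 121]
(401, 333, 18) [429 101] [ 14 164 126]
(421, 340, 0) [422 123] [ 14 156  88]
(414, 355, 0) [440 117] [ 14 156 131]
(428, 325, 0) [404 129] [130  10  78]
```

Emit:
{"fn": "send_rows", "kwargs": {"series": [[[0, -1.3, 40], [0, 0, 0], 85], [[0, 0, 40], [0, 0, 0], 85], [[0, 0, 40], [0, 0, 0], 85], [[0, 0, 25], [0, 0, 0], 85], [[0, 0, 18], [0, 0, 0], 85], [[0, 0, 11], [0, 0, 0], 85], [[0, 0, 0], [0, 0, 0], 85], [[0, 0, 0], [0, 0, 0], 85]]}}

```text
clock: 38.2
position: [474.5, 193.7, 5.7]
ee_rot: [-0.052, 0.999, 0.0, 0.0]
contact_force: [0.5, -0.5, 0.4]
gripper_width: 85.3
grasp_force: 0.0
```

Emit:
{"fn": "send_rows", "kwargs": {"series": [[[0, 0, 0], [0, 0, 0], 0], [[0, 0, 0], [0, 0, 0], 0], [[0, 0, 0], [0, 0, 0], 0], [[0, 0, 0], [0, 0, 0], 0], [[0, 0, 0], [0, 0, 0], 0], [[0, 0, 0], [0, 0, 0], 0], [[0, 0, 0], [0, 0, 0], 0], [[0, 0, 0], [0, 0, 0], 0]]}}

```text
clock: 39.0
position: [474.1, 193.6, 6.0]
ee_rot: [-0.052, 0.999, 0.0, 0.0]
contact_force: [-2.3, -0.2, 5.8]
gripper_width: 22.6
grasp_force: 60.6
```

Run:
```python
from h import *
rel(474.5,194,5,1.678);print(state()[0]["contact_force"],state()[0]["grasp_force"])
```

```text
pos [474.1 193.6   6. ] a 1.675 j6 -2.17 tilt [ 0.001  0.    -1.   ] w 22.6 | turn -0.003 shift -0.5 0.4 1.0
[-2.30866852 -0.23563969  5.79684485] 60.61257004737854
```

Emit:
{"fn": "send_rows", "kwargs": {"series": [[[0, 0, -15], [0, 0, 0], 0], [[0, 0, -25], [0, 0, 0], 0], [[0, 0, -30], [0, 0, 0], 0], [[0, 0, -25], [0, 0, 0], 0], [[0, 0, 0], [0, 0, -0.08], 0], [[0, 0, 0], [0, 0, -0.082], 0], [[-12, 16, 0], [0, 0, 0], 0], [[-19, 24, 0], [0, 0, 0], 0]]}}

```text
clock: 39.8
position: [492.2, 239.0, 99.9]
ee_rot: [-0.131, 0.991, -0.0, -0.001]
contact_force: [0.3, 0.6, -1.6]
gripper_width: 22.4
grasp_force: 59.8
```

Emit:
{"fn": "send_rows", "kwargs": {"series": [[[-19, 24, 0], [0, 0, 0], 0], [[-12, 16, 0], [0, 0, 0], 0], [[-6, 8, 0], [0, 0, 0], 0], [[0, 0, 20], [0, 0, 0], 0], [[0, 0, 20], [0, 0, 0], 0], [[0, 0, 10], [0, 0, 0], 0], [[0, 0, 0], [0, 0, 0], 0], [[0, 0, 0], [0, 0, 0], 0]]}}

```text
clock: 40.6
position: [516.6, 296.0, 50.7]
ee_rot: [-0.133, 0.991, -0.0, 0.0]
contact_force: [-0.4, -0.8, -0.8]
gripper_width: 22.3
grasp_force: 59.8
```

```bash
cat >> h.py <<'E'
def bladeview():
    scrapers(60);lips()
    s,M=state();c=camera_info("wrist");return get_image("wrist"),c,s,M
E
python3 - <<'E'
from h import *
rel(516.5,296.9,48,1.837);lips()
c=camera_info("wrist");im=get_image("wrist");H=hsv(im)
s,M=state();p=s["position"]
# blade edge scan: profile across the blade at 30, 70 mm ahead of origin, z=blade top
for d in(20,45,70):
    row=[]
    for v in range(-30,31,2):
        X=p+M@np.array([-(35.9+d),v,0]);X[2]=p[2]-6+3
        q=proj(c,X)[0].round().astype(int);row.append(int(H[q[1],q[0],2]) if 0<=q[0]<512 and 0<=q[1]<384 else -1)
    print(d,row)
for v in range(55,105,3):
    X=p+M@np.array([-(35.9+v),0,0]);X[2]=p[2]-3
    q=proj(c,X)[0].round().astype(int);print(v,q,H[min(q[1],383),min(q[0],511)],end=" ")
E
```

```text
pos [516.6 296.   50.7] a 1.837 j6 -2.1 tilt [ 0.  0. -1.] w 22.3 | turn -0.0 shift -0.2 0.9 2.7
lip c [568.1 311. ] size [21.2 31.8] yaw -1.305 px [258. 352.] box (229, 334, 64, 35)
lip c [487.8 349.2] size [38.2 59. ] yaw 0.341 px [391. 225.] box (347, 163, 92, 126)
20 [29, 24, 25, 23, 31, 25, 128, 143, 153, 150, 149, 157, 155, 151, 151, 156, 156, 156, 156, 153, 151, 150, 160, 156, 134, 126, 27, 36, 30, 31, 23]
45 [-1, -1, -1, -1, -1, -1, -1, -1, -1, -1, -1, -1, -1, -1, -1, -1, -1, -1, -1, -1, -1, -1, -1, -1, -1, -1, -1, -1, -1, -1, -1]
70 [-1, -1, -1, -1, -1, -1, -1, -1, -1, -1, -1, -1, -1, -1, -1, -1, -1, -1, -1, -1, -1, -1, -1, -1, -1, -1, -1, -1, -1, -1, -1]
55 [259 401] [120  18  29] 58 [259 405] [120  18  29] 61 [259 409] [120  18  29] 64 [259 413] [120  18  29] 67 [259 417] [120  18  29] 70 [259 421] [120  18  29] 73 [259 425] [120  18  29] 76 [259 429] [120  18  29] 79 [259 433] [120  18  29] 82 [259 437] [120  18  29] 85 [259 441] [120  18  29] 88 [259 445] [120  18  29] 91 [259 449] [120  18  29] 94 [259 453] [120  18  29] 97 [259 457] [120  18  29] 100 [259 460] [120  18  29] 103 [259 464] [120  18  29]
```

Emit:
{"fn": "send_rows", "kwargs": {"series": [[[0, 0.9, 2.2], [0, 0, 0], 0], [[-10, 0, 0], [0, 0, 0], 0], [[-10, 0, 0], [0, 0, 0], 0], [[-7, 0, 0], [0, 0, 0], 0], [[-7, 0, 0], [0, 0, 0], 0], [[-6, 0, 0], [0, 0, 0], 0], [[0, 0, 0], [0, 0, 0], 0]]}}

```text
clock: 41.4
position: [555.6, 307.7, 47.9]
ee_rot: [-0.132, 0.991, 0.0, 0.0]
contact_force: [-0.2, -0.2, -1.9]
gripper_width: 22.6
grasp_force: 59.8
```

Run:
```python
from h import *
rel(647.6-37.9*.9645,332.75-37.9*.264,48.5,1.837);print(state()[0]["contact_force"],state()[0]["wrist_torque"])
```

```text
pos [555.6 307.7  47.9] a 1.836 j6 -2.07 tilt [ 0.  0. -1.] w 22.6 | turn -0.001 shift -57.5 -0.1 -0.6
[-0.18552948 -0.24200273 -1.91471302] [0.05538969 0.04036037 0.02525291]
```

No contact, and the tip is 20 mm inside the slot. I'll continue.

Emit:
{"fn": "send_rows", "kwargs": {"series": [[[-8, 0, -0.5], [0, 0, 0], 0], [[-8, 0, 0], [0, 0, 0], 0], [[-8, 0, 0], [0, 0, 0], 0], [[-8, 0, 0], [0, 0, 0], 0], [[-8, 0, 0], [0, 0, 0], 0], [[-8, 0, 0], [0, 0, 0], 0], [[-6, 0, 0], [0, 0, 0], 0], [[0, 0, 0], [0, 0, 0], 0]]}}

```text
clock: 42.2
position: [607.6, 321.8, 48.4]
ee_rot: [-0.132, 0.991, 0.0, 0.0]
contact_force: [0.0, 0.5, -2.2]
gripper_width: 22.3
grasp_force: 59.8
```

Run:
```python
from h import *
rel(647.6-37.9*.9645,332.75-37.9*.264,48.5,1.837);print(state()[0]["contact_force"],state()[0]["wrist_torque"])
```

```text
pos [607.6 321.8  48.4] a 1.836 j6 -2.03 tilt [ 0.  0. -1.] w 22.3 | turn -0.001 shift -3.6 -0.0 -0.1
[ 0.01414533  0.51402029 -2.21963459] [ 0.02679198 -0.00462701 -0.04525983]
```

Emit:
{"fn": "send_rows", "kwargs": {"series": [[[-2, 0, 0], [0, 0, 0], 0], [[-2, 0, 0], [0, 0, 0], 0], [[-1, 0, 0], [0, 0, 0], 0], [[0, 0, 0], [0, 0, 0], 0]]}}

```text
clock: 42.6
position: [610.3, 322.5, 48.3]
ee_rot: [-0.133, 0.991, -0.001, -0.001]
contact_force: [-4.2, -0.9, 0.4]
gripper_width: 22.3
grasp_force: 59.9
```

Emit:
{"fn": "send_rows", "kwargs": {"series": [[[-1.5, 0, 0], [0, 0, 0], 0], [[0, 0, 0], [0, 0, 0], 0]]}}

```text
clock: 42.8
position: [610.4, 322.4, 47.9]
ee_rot: [-0.132, 0.991, -0.001, -0.003]
contact_force: [-7.4, -1.3, 0.7]
gripper_width: 22.5
grasp_force: 60.1
```

Emit:
{"fn": "send_rows", "kwargs": {"series": [[[1, 0, 0.5], [0, 0, 0], 0], [[0, 0, 0], [0, 0, 0], 30], [[0, 0, 0], [0, 0, 0], 85], [[0, 0, 0], [0, 0, 0], 85], [[0, 0, 0], [0, 0, 0], 85], [[0, 0, 0], [0, 0, 0], 85], [[0, 0, -15], [0, 0, 0], 85], [[0, 0, -30], [0, 0, 0], 85]]}}

```text
clock: 43.6
position: [610.8, 322.1, 91.5]
ee_rot: [-0.132, 0.991, -0.001, -0.002]
contact_force: [0.7, -0.4, -0.1]
gripper_width: 85.0
grasp_force: 0.0
```

Emit:
{"fn": "send_rows", "kwargs": {"series": [[[0, 0, -40], [0, 0, 0], 85], [[0, 0, -30], [0, 0, -0.065], 85], [[33, 16, 0], [0, 0, 0], 85], [[33, 16, 0], [0, 0, 0], 85], [[33, 16, 0], [0, 0, 0], 85], [[33, 16, 0], [0, 0, 0], 85], [[29, 14, 0], [0, 0, 0], 85], [[0, 0, 0], [0, 0, 0], 85]]}}

```text
clock: 44.4
position: [431.7, 344.8, 164.9]
ee_rot: [-0.166, 0.986, 0.001, 0.0]
contact_force: [0.5, -0.4, -0.9]
gripper_width: 85.1
grasp_force: 0.0
```

Emit:
{"fn": "send_rows", "kwargs": {"series": [[[0, 0, 0], [0, 0, 0], 85], [[0, 0, 0], [0, 0, 0], 85], [[0, 0, 0], [0, 0, 0], 85]]}}

```text
clock: 44.7
position: [435.4, 344.6, 163.2]
ee_rot: [-0.164, 0.986, 0.0, 0.0]
contact_force: [-0.1, 0.2, -0.2]
gripper_width: 84.9
grasp_force: 0.0
```

Run:
```python
from h import *
rel(432,344.6,5,1.9)
scrapers()
c=camera_info("wrist");im=get_image("wrist");
p=proj(c,(421,340,18))[0].astype(int)
m=cv2.inRange(hsv(im),(8,90,50),(28,255,255))
k=min(blobs(m,400),key=lambda k:abs(cv2.pointPolygonTest(k,tuple(map(float,p)),True)) if cv2.pointPolygonTest(k,tuple(map(float,p)),False)<0 else -1)
# top face only: bright part; per-slice widths
M=np.zeros(m.shape,np.uint8);cv2.drawContours(M,[k],-1,255,-1)
ys,xs=np.nonzero(M)
for y in range(ys.min(),ys.max()+1,8):
    x=xs[ys==y];vals=hsv(im)[y,x.min():x.max()+1,2]
    print(y,x.min(),x.max(),vals[::3].tolist())
```

```text
pos [435.4 344.6 163.2] a 1.901 j6 -2.2 tilt [ 0.  0. -1.] w 84.9 | turn 0.001 shift 3.2 1.1 158.2
handle c [511.9 587.3] size [19.4 60.8] yaw -1.568 px [469. 318.]
handle c [623.1 318.1] size [ 74. 121.] yaw 0.634 px [180. 335.]
handle c [419.2 344.2] size [ 25.  100.3] yaw 0.331 px [265. 152.]
94 260 273 [76, 76, 80, 85, 83]
102 250 278 [89, 128, 131, 128, 140, 137, 141, 143, 146, 155]
110 250 278 [80, 131, 130, 130, 73, 73, 117, 142, 140, 157]
118 251 278 [96, 134, 128, 129, 137, 138, 140, 141, 152, 144]
126 251 278 [92, 122, 127, 130, 133, 139, 142, 144, 147, 147]
134 251 278 [82, 115, 117, 118, 136, 142, 142, 141, 146, 145]
142 251 278 [81, 121, 120, 117, 125, 130, 144, 148, 149, 144]
150 251 278 [82, 129, 117, 118, 123, 131, 128, 134, 139, 139]
158 252 278 [98, 123, 119, 116, 127, 128, 130, 130, 136]
166 252 278 [96, 119, 120, 124, 129, 134, 131, 131, 136]
174 252 278 [94, 127, 125, 127, 126, 133, 138, 133, 137]
182 252 278 [90, 125, 125, 123, 130, 131, 137, 132, 137]
190 252 278 [88, 125, 126, 125, 128, 127, 136, 134, 136]
198 252 279 [136, 153, 167, 164, 163, 161, 161, 161, 163, 145]
206 252 278 [175, 183, 186, 180, 182, 183, 185, 189, 185]
```

Emit:
{"fn": "send_rows", "kwargs": {"series": [[[0, 4.9, 35], [0, 0, 0], 85], [[0, 0, 40], [0, 0, 0], 85], [[0, 0, 35], [0, 0, 0], 85], [[0, 0, 23], [0, 0, 0], 85], [[0, 0, 15], [0, 0, 0], 85], [[0, 0, 10], [0, 0, 0], 85], [[0, 0, 0], [0, 0, 0], 85], [[0, 0, 0], [0, 0, 0], 85]]}}

```text
clock: 45.6
position: [433.4, 349.5, 5.5]
ee_rot: [-0.165, 0.986, 0.0, 0.0]
contact_force: [0.2, 0.4, 0.0]
gripper_width: 85.0
grasp_force: 0.0
```

Emit:
{"fn": "send_rows", "kwargs": {"series": [[[0, 0, 0], [0, 0, 0], 0], [[0, 0, 0], [0, 0, 0], 0], [[0, 0, 0], [0, 0, 0], 0], [[0, 0, 0], [0, 0, 0], 0], [[0, 0, 0], [0, 0, 0], 0], [[0, 0, 0], [0, 0, 0], 0], [[0, 0, 0], [0, 0, 0], 0], [[0, 0, 0], [0, 0, 0], 0]]}}

```text
clock: 46.4
position: [433.1, 349.4, 5.8]
ee_rot: [-0.165, 0.986, 0.0, 0.0]
contact_force: [-1.3, -0.4, 4.7]
gripper_width: 22.3
grasp_force: 61.4
```

Run:
```python
from h import *
rel(466.5-34.5*.9457,360.5-34.5*.325,5,1.902);print(state()[0]["contact_force"],state()[0]["grasp_force"])
```

```text
pos [433.1 349.4   5.8] a 1.902 j6 -2.21 tilt [ 0.001  0.001 -1.   ] w 22.3 | turn -0.0 shift -0.7 -0.4 0.8
[-1.251213   -0.43236173  4.67074277] 61.44837498664856
```

Emit:
{"fn": "send_rows", "kwargs": {"series": [[[0, 0, -15], [0, 0, 0], 0], [[0, 0, -25], [0, 0, 0], 0], [[0, 0, -30], [0, 0, 0], 0], [[0, 0, -25], [0, 0, 0], 0], [[0, 0, 0], [0, 0, 0.065], 0], [[-6, -14, 0], [0, 0, 0], 0], [[-11, -26, 0], [0, 0, 0], 0], [[-11, -26, 0], [0, 0, 0], 0]]}}

```text
clock: 47.2
position: [477.0, 291.5, 99.0]
ee_rot: [-0.133, 0.991, -0.001, -0.001]
contact_force: [0.6, 0.3, -0.5]
gripper_width: 22.4
grasp_force: 60.6
```

Emit:
{"fn": "send_rows", "kwargs": {"series": [[[-11, -26, 0], [0, 0, 0], 0], [[-11, -26, 0], [0, 0, 0], 0], [[-10, -22, 0], [0, 0, 0], 0], [[-7, -16.5, 0], [0, 0, 0], 0], [[0, 0, 20], [0, 0, 0], 0], [[0, 0, 20], [0, 0, 0], 0], [[0, 0, 10], [0, 0, 0], 0], [[0, 0, 0], [0, 0, 0], 0]]}}

```text
clock: 48.0
position: [537.3, 214.4, 47.7]
ee_rot: [-0.132, 0.991, -0.001, -0.002]
contact_force: [-0.3, -0.2, -1.1]
gripper_width: 22.3
grasp_force: 60.6
```

Run:
```python
from h import *
rel(539.2,216.1,48.3,1.837);print(state()[0]["contact_force"])
```

```text
pos [537.3 214.4  47.7] a 1.836 j6 -1.96 tilt [-0.004 -0.003 -1.   ] w 22.3 | turn -0.001 shift -2.3 1.1 -0.6
[-0.26123395 -0.15323587 -1.07114965]
```

Emit:
{"fn": "send_rows", "kwargs": {"series": [[[0, 1.1, -0.6], [0, 0, 0], 0], [[-10, 0, 0], [0, 0, 0], 0], [[-10, 0, 0], [0, 0, 0], 0], [[-7, 0, 0], [0, 0, 0], 0], [[-7, 0, 0], [0, 0, 0], 0], [[-6, 0, 0], [0, 0, 0], 0], [[0, 0, 0], [0, 0, 0], 0], [[0, 0, 0], [0, 0, 0], 0]]}}

```text
clock: 48.8
position: [576.9, 227.4, 50.5]
ee_rot: [-0.132, 0.991, -0.0, -0.0]
contact_force: [-0.3, 0.2, -1.3]
gripper_width: 22.6
grasp_force: 60.6
```

Run:
```python
from h import *
rel(669.6-37.2*.9645,251.75-37.2*.264,48.3,1.837);print(state()[0]["contact_force"],state()[0]["wrist_torque"])
```

```text
pos [576.9 227.4  50.5] a 1.836 j6 -1.94 tilt [-0. -0. -1.] w 22.6 | turn -0.001 shift -58.6 -0.9 2.2
[-0.25487494  0.23889598 -1.28461569] [-0.01896962  0.00703747 -0.04086039]
```

Emit:
{"fn": "send_rows", "kwargs": {"series": [[[0, -0.8, 2], [0, 0, 0], 0], [[-8, 0, 0], [0, 0, 0], 0], [[-8, 0, 0], [0, 0, 0], 0], [[-8, 0, 0], [0, 0, 0], 0], [[-8, 0, 0], [0, 0, 0], 0], [[-8, 0, 0], [0, 0, 0], 0], [[-8, 0, 0], [0, 0, 0], 0], [[-5, 0, 0], [0, 0, 0], 0]]}}

```text
clock: 49.6
position: [629.2, 240.8, 48.6]
ee_rot: [-0.132, 0.991, 0.0, 0.0]
contact_force: [-0.6, 0.8, -2.0]
gripper_width: 22.2
grasp_force: 60.6
```

Emit:
{"fn": "send_rows", "kwargs": {"series": [[[0, 0, 0], [0, 0, 0], 0], [[-2, 0, 0], [0, 0, 0], 0], [[-2, 0, 0], [0, 0, 0], 0], [[-1, 0, 0], [0, 0, 0], 0], [[0, 0, 0], [0, 0, 0], 0]]}}

```text
clock: 50.1
position: [633.1, 241.9, 48.7]
ee_rot: [-0.133, 0.991, 0.0, 0.0]
contact_force: [0.3, 0.3, -1.4]
gripper_width: 22.1
grasp_force: 60.6
```

Run:
```python
from h import *
rel(669.6-37.2*.9645,251.75-37.2*.264,48.3,1.837);print(state()[0]["contact_force"],state()[0]["wrist_torque"])
```

```text
pos [633.1 241.9  48.7] a 1.837 j6 -1.91 tilt [ 0.  0. -1.] w 22.1 | turn -0.0 shift -0.6 -0.1 0.4
[ 0.27792083  0.33672178 -1.4074573 ] [-0.05710972  0.01029916  0.00605992]
```

Emit:
{"fn": "send_rows", "kwargs": {"series": [[[-1, 0, 0], [0, 0, 0], 0], [[-1, 0, 0], [0, 0, 0], 0], [[-1, 0, 0], [0, 0, 0], 0], [[0, 0, 0], [0, 0, 0], 0]]}}

```text
clock: 50.5
position: [633.7, 241.8, 48.1]
ee_rot: [-0.132, 0.991, -0.001, -0.003]
contact_force: [-6.2, -1.0, 1.3]
gripper_width: 22.2
grasp_force: 60.9
```

Emit:
{"fn": "send_rows", "kwargs": {"series": [[[1.5, 0, 0.5], [0, 0, 0], 0], [[0, 0, 0], [0, 0, 0], 30], [[0, 0, 0], [0, 0, 0], 85], [[0, 0, 0], [0, 0, 0], 85], [[0, 0, 0], [0, 0, 0], 85], [[0, 0, 0], [0, 0, 0], 85], [[0, 0, -15], [0, 0, 0], 85], [[0, 0, -30], [0, 0, 0], 85]]}}

```text
clock: 51.3
position: [633.1, 241.4, 91.7]
ee_rot: [-0.132, 0.991, -0.001, -0.003]
contact_force: [0.8, 0.8, -0.4]
gripper_width: 85.3
grasp_force: 0.0
```

Emit:
{"fn": "send_rows", "kwargs": {"series": [[[0, 0, -40], [0, 0, 0], 85], [[0, 0, -40], [0, 0, 0], 85], [[10, 20, -40], [0, 0, 0], 85], [[10, 15, -30], [0, 0, 0], 85], [[0, 0, 0], [0, 0, 0], 85], [[0, 0, 0], [0, 0, 0], 85], [[0, 0, 0], [0, 0, 0], 85]]}}

```text
clock: 52.0
position: [605.6, 270.3, 242.6]
ee_rot: [-0.132, 0.991, -0.0, -0.001]
contact_force: [-0.2, -0.1, 0.2]
gripper_width: 85.1
grasp_force: 0.0
```

Run:
```python
from h import *
rel(630,270,240,1.837);c=camera_info("wrist")
print(proj(c,[(633,242,58),(610,322,58),(674,126,77),(700,300,52)]).round())
lips();scrapers(56)
im=get_image("wrist");m=cv2.inRange(hsv(im),(20,120,120),(30,255,255))
for k in blobs(m,60): print("ferrule?",cast(c,[cv2.minAreaRect(k)[0]],57)[0].round(1),cv2.contourArea(k))
```

```text
pos [605.6 270.3 242.6] a 1.836 j6 -1.97 tilt [-0.001 -0.001 -1.   ] w 85.1 | turn -0.001 shift -23.4 -6.7 2.6
[[225. 181.]
 [309. 180.]
 [ 93. 196.]
 [263. 250.]]
lip c [696.3 326. ] size [16.1 64.2] yaw 0.282 px [287. 252.] box (280, 226, 16, 54)
lip c [706.3 289.1] size [19.3 64. ] yaw 0.265 px [252. 252.] box (243, 226, 19, 54)
lip c [720.3 237.6] size [20.6 64. ] yaw 0.262 px [203. 252.] box (192, 226, 22, 54)
lip c [685.5 363.7] size [15.7 65.1] yaw 0.264 px [324. 252.] box (316, 225, 17, 55)
handle c [659.1 534.9] size [ 54.1 144.9] yaw 0.473 px [496. 271.]
handle c [669.8 131.2] size [61.1 85.5] yaw -0.67 px [109. 186.]
handle c [650.9 289.2] size [158.6 190.1] yaw 0.268 px [264. 209.]
```

Emit:
{"fn": "send_rows", "kwargs": {"series": [[[17, -44, 0], [0, 0, 0], 85], [[17, -44, 0], [0, 0, 0], 85], [[17, -44, 0], [0, 0, 0], 85], [[17, -44, 0], [0, 0, 0], 85], [[17, -44, 0], [0, 0, 0], 85], [[17, -44, 0], [0, 0, 0], 85], [[17, -44, 0], [0, 0, 0], 85], [[17, -44, 0], [0, 0, 0], 85]]}}

```text
clock: 52.95
position: [566.6, -106.8, 242.6]
ee_rot: [-0.132, 0.991, -0.0, -0.001]
contact_force: [0.2, -0.5, 0.1]
gripper_width: 84.7
grasp_force: 0.0
```

Emit:
{"fn": "send_rows", "kwargs": {"series": [[[17, -44, 0], [0, 0, 0], 85], [[35, -29, 0], [0, 0, 0], 85], [[35, -29, 0], [0, 0, 0], 85], [[35, -29, 0], [0, 0, 0], 85], [[35, -29, 0], [0, 0, 0], 85], [[35, -29, 0], [0, 0, 0], 85], [[35, -29, 0], [0, 0, 0], 85], [[35, -29, 0], [0, 0, 0], 85]]}}

```text
clock: 53.75
position: [377.7, -413.3, 242.6]
ee_rot: [-0.132, 0.991, 0.0, -0.001]
contact_force: [0.5, 0.0, -0.9]
gripper_width: 84.9
grasp_force: 0.0
```

Emit:
{"fn": "send_rows", "kwargs": {"series": [[[35, -29, 0], [0, 0, 0], 85], [[38, -16, 0], [0, 0, 0], 85], [[38, -16, 0], [0, 0, 0], 85], [[38, -16, 0], [0, 0, 0], 85], [[38, -16, 0], [0, 0, 0], 85], [[38, -16, 0], [0, 0, 0], 85], [[38, -16, 0], [0, 0, 0], 85], [[0, 0, 0], [0, 0, 0], 85]]}}

```text
clock: 54.55
position: [154.3, -603.5, 241.6]
ee_rot: [-0.129, 0.992, 0.001, -0.001]
contact_force: [-0.6, 1.0, 0.4]
gripper_width: 84.9
grasp_force: 0.0
```

Run:
```python
from h import *
print(state()[0]["position"])
im=rings("top",66,100);a=get_image("side")
t=cv2.resize(im[70:280,90:500],(800,410),interpolation=cv2.INTER_CUBIC)
x=cv2.resize(a[180:310,130:330],(285,185),interpolation=cv2.INTER_CUBIC);y=cv2.resize(a[100:200,240:330],(205,185)); z=cv2.resize(im[160:260,390:500],(205,185),interpolation=cv2.INTER_CUBIC)
b=np.zeros((185,800,3),np.uint8);b[:,:285]=x;b[:,290:495]=y;b[:,500:705]=np.clip(z.astype(float)*1.8,0,255)
cv2.imwrite("pics/f.png",np.vstack([t,b])[:,:,::-1])
```

```text
[ 154.33627518 -603.52062689  241.58243418]
ring [601.5 317.6] axes [ 22.2 132.6]
ring [622.5 237.1] axes [ 22.  132.3]
ring [670.7 125.1] axes [57.  64.7]
ring [623.5 709.6] axes [254.1 281.7]
```

View pics/f.png

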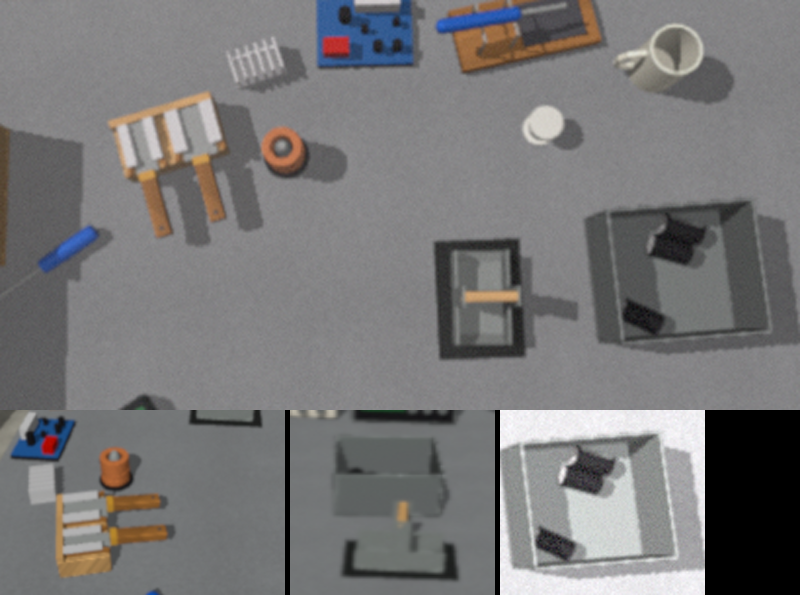

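The final view shows three cans in the bin and the empty tote upright on its mat. All four cores are on the spindle at (285,152), both scrapers are home in the rack, and the screwdriver and spool look untouched.

```bash
python3 -c "
from bench import job_done
print(job_done())"
```

```text
the job is handed in; nothing more can be done
None
```

I handed the job in: the final camera check showed all three capacitors in the bin, the empty tote upright on its mat, all four cores on the spindle, both scrapers home in their matching slots, and the screwdriver and spool apparently undisturbed; `job_done()` gave no verdict.

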